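# Press a wheel bearing home with the bench spindle press

## Robot

A 6-joint arm with a two-finger parallel gripper is mounted at the origin on the work surface. World frame = base frame: x ahead of the robot, y to its left, z up, the work surface at z = 0. Lengths are in mm, angles in rad, forces in N, time in s.
With the tool pointing down it reaches from about 300 to 750 mm from the base axis. Payload 8.5 kg.
Tool frame: the origin (TCP) lies midway between the tips of the shut fingers; the grasp point (between the pads) lies 19 mm behind it; z points along the fingers, y is the direction in which the jaws open and shut (so a half turn about z gives the same grasp; the last joint's range is limited). The gripper opens to 88 mm and grips with 3 to 60 N. Pads are 18 mm wide; open, the fingers measure 123 mm over their backs; the gripper's body (75 mm by 187 mm) begins 45 mm behind the grasp point.
Start: joints at [0.927, 0.381, 1.297, -0, 1.464, -0.215], TCP at [228.668, 500.191, 238.748] pointing down, gripper open.
Joint ranges: [-3.11, 3.11], [-0.89, 2.33], [0.22, 2.48], [-1.42, 4.56], [0.17, 2.85], [-2.88, 2.88]. Speed limits (rad/s): [2.39, 2.39, 3.14, 3.14, 3.14, 3.14].

## Interface

Orientations are given as a unit quaternion [x, y, z, w].
In Python, from rig import sense, camera, sign_off, recognise gives the robot as it stands.
- The arm moves only by the tool arm_command, never from a script. Its argument "increments" is a list of rows, each an object of numbers: "gripper": the closure in counts, from 0 (fully open) to 255 (shut); "x", "y", "z": the shift along the world's x, y, z in mm; "spin": the turn about the world's z in degrees. In form: [{"gripper": .., "x": .., "y": .., "z": .., "spin": ..}, ...]. A call has exactly 5 rows; each row is the pose to reach, as a shift and turn from the pose measured when the call began; what a row does not reach only later rows make up. A row lasts 1/12 s, in which the tool goes at most 41.7 mm and 7.16 degrees, less where a joint would pass 70% of its speed; a pose out of reach is approached as far as the arm can. A call with a gripper value outside its range is refused whole. The fingers move at their own pace and stop on an object; "newtons" is the grip in N (left out, the last holds). Time passes only in rows, so rows that repeat a pose let the fingers close, or fill a call up. It gives the time, the measured TCP pose, the force and the opening at its end, in the units of the state.
- sense(): the state, without advancing time (a new reading comes with each control period).
- camera(name): name is "scene" or "top" or "wrist"; returns a dict with "image" (400x640x3 uint8, red, green, blue), "fx", "fy", "cx", "cy" (pixels), "D" ([k1, k2, p1, p2, k3] as OpenCV has them; the pictures are not rectified), "rvec" (rotation vector, rad) and "tvec" (3), from world to camera coordinates, as OpenCV has them. Camera axes: x right, y down, z forward; pixel columns grow to the right and rows downward; lengths in mm; the calibration is good to about 2 mm. A picture is of the moment at which its call begins. There is no depth.
- sign_off(): hands the job in, once; it reports no verdict.
Trained networks look in the newest picture that a camera, given by its name, has taken for a name from the list of things; names that differ only in an ending like _2 or _b are one class to them, and where a whole thing is asked for, a point or a joint stands for the part that bears it (a point fixed in the world has none). Each returns a list of dicts, best first, with "p" (0 to 1); they miss things now and then, are a little off and sometimes report something else, mostly with a low value. They report only what shows in the picture. A call takes as long as a camera call. They do not tell look-alikes from the thing itself.
- recognise(name, camera): "rect" ([centre column, centre row, width, height] in pixels, round what is visible of it).
The state is a dict: "clock": time; "joints": joint angles; "joint_velocities": joint speeds; "tau": joint torques, N m; "tool_pos": TCP position; "tcp_rot": TCP orientation; "wrist_force": force on the tool from outside, world axes, zero at the start; "ft_torque": the same for the moment, N m; "grip_width": finger opening in mm.
Only numpy, scipy, OpenCV 4.12 (cv2) and the standard library are available. Lean on these libraries where they do the work, as an engineer would, in place of code of your own. Each camera call takes 0.05 s, during which the arm holds its last target.

## Task

Take the loose crank, feel it down over the square end of the press spindle without forcing it until it sits fully on the shoulder, and wind it clockwise (seen from above) until the bearing is pressed fully home in its carrier and the crank comes up solid. Nip it up firmly against the stop but do not strain it, then let go with the crank left on the spindle; leave the other things on the bench alone.

Things in the scene. Friction and masses are not known exactly. Their poses are not given: they have to be found in the camera images.
- crank: Loose steel crank, 0.42 kg, lying socket down on the bench. Origin: centre of its hub's underside; z up, x along the arm to the grip. Hub: 36 x 36 mm block, 32 mm tall, sides along x and y, with a 17 mm square hole right through, sides alike. Arm 20 mm wide, 15 to 25 mm above the underside, to a 26 mm round boss 30 mm high. For fitting, take the hub by its +y and -y sides.
- crank_grip (a point): Middle of the crank's red round grip, 85 mm along the crank's x from its hub, 59 mm above the hub's underside; axes as the crank's. The grip is upright, 26 mm in diameter, 55 mm long (31.5 to 86.5 mm above the hub's underside) and spins freely on its pin. Hold it here to wind.
- spindle_end (a point): Centre of the top of the press spindle: a bright square shaft end, 16 mm across flats, 30 mm long over a round 34 mm shoulder; its top 7.5 mm are a round pilot (cone, 8 to 16 mm). z up; these axes do NOT turn with the square, which stands at any angle: find it by sight or feel (it takes 0.4 N m to turn). Seated, the hub's underside is 30 mm below this point, which sinks 10 mm per clockwise turn.
- press: Blue bench press, bolted down, origin at the centre of the base's underside, z up. Base 200 (x) x 280 (y) x 22 mm; columns of 28 mm diameter at y = +-112 mm; crosshead 80 (x) x 284 (y) mm, from 150 to 188 mm high, with a boss up to 197 mm and nuts up to 196 mm. The spindle's vertical axis runs through the origin.
- ram: Round ram foot at the spindle's lower end, 54 mm diameter, origin at the centre of its underside. Goes down 10 mm per clockwise turn (right-hand screw). Starts 6 to 14 mm above the bearing; 2 to 2.5 turns bring the bearing home. Winding it in the air takes a pull of about 5 N at the grip; the screw stays where it is left, but springs back some degrees when the nipped crank is let go.
- bearing: The ball bearing to press in, 62 mm diameter, 16 mm high, origin at the centre of its underside, started in the aluminium carrier's bore. Pressing takes a pull of about 7.5 N at the moving grip until its upper face is flush with the carrier's rim, on a solid shoulder. Nipped up: ram force over 250 N (9.5 N at the grip). Spoiled: over 700 N (17.5 N at the grip). Right: 11 to 14 N.
- bearing_face (a point): Centre of the bearing's upper face, z up; starts 9 to 14 mm above the carrier's rim. Once home, the pull at the grip rises by about 1 N for each 3 to 6 mm that the grip is wound on. Read with the grip standing still, the pull before that is only 0 to 8 N, as friction holds the screw.
- carrier_rim (a point): Centre of the upper rim of the bearing carrier (aluminium, 100 mm diameter), 82 mm above the bench; z up.
- separator: Bystander: steel bearing separator, a split ring of 108 mm with two long bolts, about 190 x 126 x 26 mm, lying flat; origin at the centre of its underside.
- spare_bearing: Bystander: another ball bearing, 62 mm diameter, 16 mm high; origin at the centre of its underside.
- grease: Bystander: white grease jar with a red lid, 72 mm diameter, 85 mm high; origin at the centre of its underside.
- hammer: Bystander: hammer lying flat, handle across the bench; origin near the middle of its length.
- wrench: Bystander: open-ended wrench lying flat; origin near the middle of its length.
- driver: Bystander: aluminium bearing driver standing upright, 50 mm diameter foot, 60 mm high; origin at the centre of its underside.
- bearing_box: Bystander: flat cardboard bearing box, 75 x 75 x 28 mm; origin at the centre of its underside.
Things that resemble listed ones, but are neither listed nor needed, are in the scene too. Leave any pink or purple look-alike of the crank alone.

How it is judged (in metres and radians):
On the way, in this order (a step that is already met when the one before it is completed fails the run):
1. the crank sits fully down on the square end of the spindle, hub on the shoulder (z of crank in the frame of spindle_end below -0.0265 m and horizontal distance between crank and spindle_end below 0.004 m and angle between crank's own z axis and vertical below 0.1 rad), for 0.2 s.
2. the bearing is on its shoulder and the ram is nipped up on it with more than 250 N (contact force between ram and bearing above 250 N and z of bearing in the frame of carrier_rim below -0.0145 m), for 0.1 s.
At the end, for the whole second after the job is handed in: The bearing's upper face is flush with the carrier's rim to within 1.5 mm (it was nipped up with more than 250 N on the way), and the crank is released and at rest, still seated on the square: its hub within 3.5 mm of the shoulder, on the spindle's axis to 4 mm, upright to 0.1 rad (all of step 1 and z of bearing in the frame of carrier_rim below -0.0145 m and linear speed of crank below 0.1 m/s); the robot touches nothing.
It fails at once if the ram strains the bearing with more than 700 N (contact force between ram and bearing above 700 N).
It fails at once if the crank is pressed on the end of the square with more than 40 N before it is lined up and drops over it (contact force between crank and press above 40 N and z of crank in the frame of spindle_end above -0.009 m).
It fails at once if a bystander is pushed more than 30 mm (distance of any of separator, spare_bearing, grease, hammer, wrench, driver, bearing_box from where it was at the start of the episode above 0.03 m).
It also fails if it takes over 72 s, if anything falls off the work surface, if the arm or the gripper's body presses on something with over 40 N, if the wrist force passes 120 N, or if a joint passes its speed limit or range.

## Working session

There is one attempt and no reset: what is moved stays moved. The work goes in short steps, Python scripts to look and compute and a tool call to move; the robot and the scene stay as the last step left them, time stands still between calls to the robot, and variables do not carry over. Pictures are saved under pics/ and viewed, and the job is handed in when it is done.

Besides the shell and the picture viewer there is one more tool, called by a JSON object that holds its "method" and its "body". arm_command: Moves the arm, as the interface text tells. Its arguments: {"type":"object","properties":{"increments":{"type":"array","items":{"type":"object","properties":{"gripper":{"type":"number"},"x":{"type":"number"},"y":{"type":"number"},"z":{"type":"number"},"spin":{"type":"number"}}}},"newtons":{"type":"number"}},"required":["increments"]}

```bash
mkdir -p pics; ls; cat > h.py <<'E'
import numpy as np, cv2
from rig import sense, camera, sign_off, recognise
def snap(name,fn=None):
    c=camera(name)
    if fn: cv2.imwrite('pics/'+fn,c['image'][:,:,::-1])
    return c
def K(c): return np.array([[c['fx'],0,c['cx']],[0,c['fy'],c['cy']],[0,0,1.]])
def back(c,uv,z):
    p=cv2.undistortPoints(np.array([[uv]],float),K(c),np.array(c['D'],float))[0,0]
    R=cv2.Rodrigues(np.array(c['rvec'],float))[0]; t=np.array(c['tvec'],float).ravel()
    o=-R.T@t; d=R.T@np.array([p[0],p[1],1.]); return o+d*(z-o[2])/d[2]
def proj(c,P):
    return cv2.projectPoints(np.array(P,float).reshape(-1,3),np.array(c['rvec'],float),np.array(c['tvec'],float),K(c),np.array(c['D'],float))[0].reshape(-1,2)
E
python3 - <<'E'
from h import *
print(sense())
for n in ['scene','top','wrist']:
    c=snap(n,n+'1.png')
    for k in ['crank','crank_grip','spindle_end','press','ram','bearing']:
        r=recognise(k,n); print(n,k,[(np.round(a['rect']).tolist(),round(a['p'],2)) for a in r[:4]])
E
```

```text
pics
{'clock': 0.0, 'joints': array([ 9.26683582e-01,  3.81216171e-01,  1.29825670e+00,  3.57366790e-06,
        1.46361290e+00, -2.15309400e-01]), 'joint_velocities': array([-0.00161364, -0.00149302, -0.00013254,  0.00041847,  0.00213293,
        0.00052547]), 'tau': array([ 2.60971865e-04, -4.37928236e+01, -2.24559903e+01,  7.12599163e-02,
        3.52363754e-02, -1.49775879e-04]), 'tool_pos': array([228.51308363, 499.97146103, 238.12831251]), 'tcp_rot': array([ 2.12762967e-01,  9.77103558e-01, -6.77948357e-04, -3.12638414e-04]), 'wrist_force': array([-0.5740232 ,  0.03043573, -0.23972805]), 'ft_torque': array([-0.03034264,  0.00860214, -0.03460052]), 'grip_width': 88.09630187923322}
scene crank [([412.0, 187.0, 34.0, 38.0], 0.77), ([378.0, 158.0, 30.0, 27.0], 0.66), ([382.0, 203.0, 27.0, 26.0], 0.61), ([353.0, 178.0, 25.0, 20.0], 0.57)]
scene crank_grip [([352.0, 180.0, 33.0, 23.0], 0.89), ([376.0, 156.0, 27.0, 29.0], 0.72), ([380.0, 203.0, 22.0, 25.0], 0.56), ([411.0, 187.0, 31.0, 33.0], 0.56)]
scene spindle_end [([302.0, 208.0, 13.0, 50.0], 0.74)]
scene press [([305.0, 236.0, 10
[... 343 characters left out ...]
 31.0], 0.76), ([202.0, 217.0, 15.0, 30.0], 0.63)]
top spindle_end [([343.0, 203.0, 8.0, 13.0], 0.63)]
top press [([342.0, 212.0, 94.0, 71.0], 0.74)]
top ram [([343.0, 162.0, 42.0, 15.0], 0.73), ([344.0, 202.0, 12.0, 11.0], 0.63)]
top bearing []
wrist crank [([261.0, 312.0, 63.0, 103.0], 0.93), ([396.0, 369.0, 45.0, 37.0], 0.87), ([303.0, 370.0, 30.0, 40.0], 0.64), ([350.0, 233.0, 86.0, 68.0], 0.55)]
wrist crank_grip [([305.0, 371.0, 26.0, 41.0], 0.93), ([259.0, 312.0, 71.0, 102.0], 0.83), ([350.0, 235.0, 84.0, 72.0], 0.81), ([396.0, 370.0, 46.0, 38.0], 0.72)]
wrist spindle_end []
wrist press [([170.0, 392.0, 16.0, 14.0], 0.55)]
wrist ram []
wrist bearing [([303.0, 372.0, 30.0, 38.0], 0.34)]
```

View pics/top1.png

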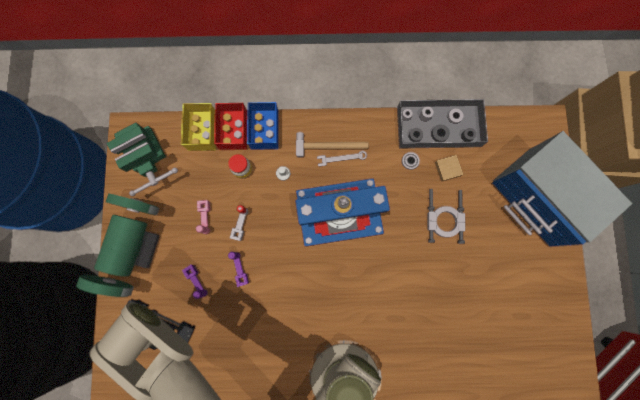

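View pics/wrist1.png

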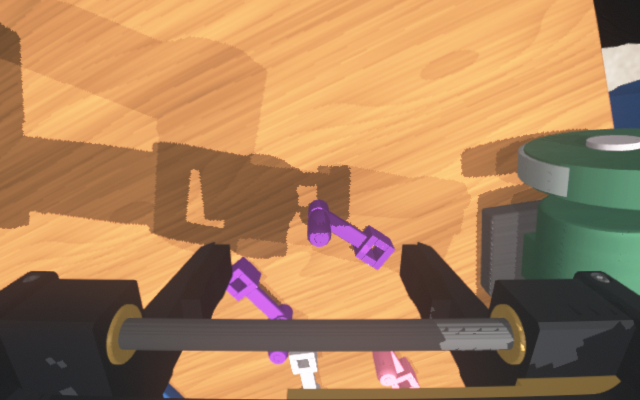

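View pics/scene1.png

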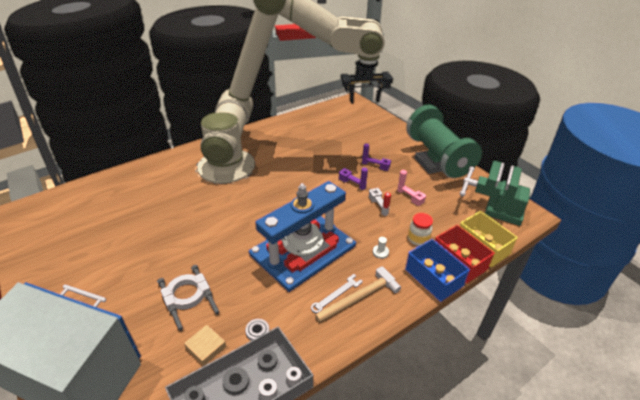

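```bash
python3 - <<'E'
import cv2
a=cv2.imread('pics/top1.png')[175:325,150:300]
cv2.imwrite('pics/topcrop.png',cv2.resize(a,None,fx=4,fy=4,interpolation=cv2.INTER_CUBIC))
a=cv2.imread('pics/scene1.png')[130:250,270:450]
cv2.imwrite('pics/scenecrop.png',cv2.resize(a,None,fx=4,fy=4,interpolation=cv2.INTER_CUBIC))
E
```

```text
(no output)
```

View pics/topcrop.png

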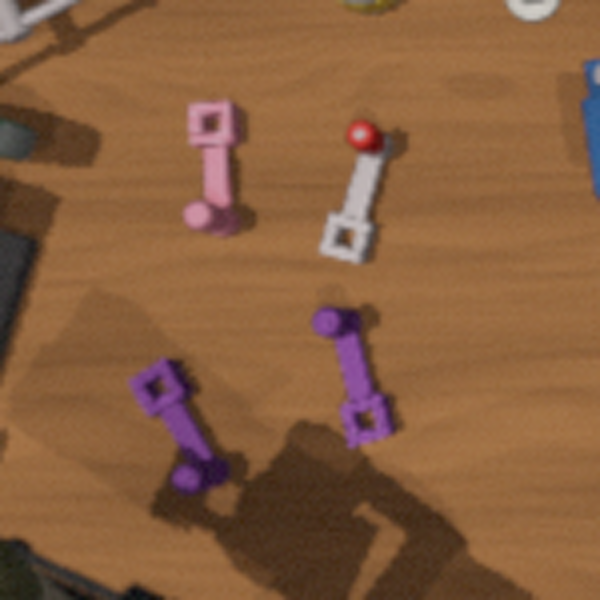

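View pics/scenecrop.png

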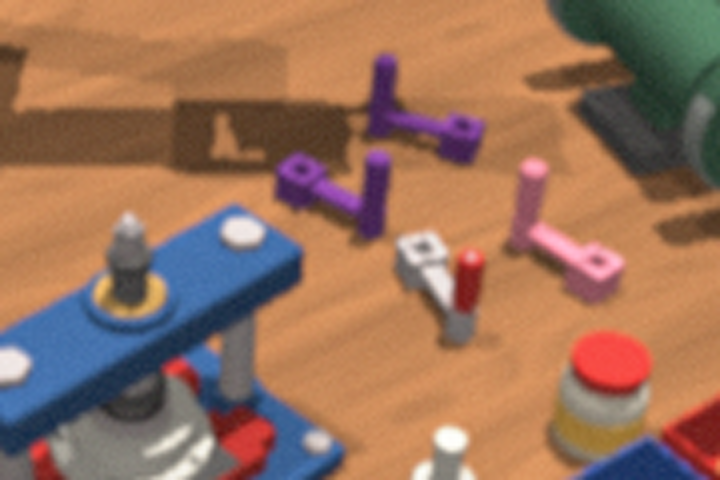

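The scene shows four crank-like things. In the top view they are pink (203,217), purple (238,268), purple (195,282), and bare steel with a red grip (239,223). Only the steel one with the red grip fits, and the crop confirms it. Next I measure the crank and the spindle.

```bash
python3 - <<'E'
from h import *
c=snap('top'); s=snap('scene')
for nm,cc in(('top',c),('scene',s)):
    R=cv2.Rodrigues(np.array(cc['rvec']))[0]; print(nm,-R.T@np.array(cc['tvec']),cc['fx'],cc['D'])
def z(uv,o,f=4): return ((uv[0]+.5)/f+o[0]-.5,(uv[1]+.5)/f+o[1]-.5)
hub=back(c,z((346,238),(150,175)),32); gr=back(c,z((362,135),(150,175)),86.5)
print('hub',hub,'grip',gr,np.linalg.norm((gr-hub)[:2]),np.degrees(np.arctan2(*(gr-hub)[:2][::-1])))
hub2=back(s,z((424,246),(270,130)),32);gr2=back(s,z((470,256),(270,130)),86.5);print('scene',hub2,gr2)
# triangulate spindle top: find in top crop
cv2.imwrite('pics/sp_top.png',cv2.resize(c['image'][170:240,290:395,::-1],None,fx=7,fy=7,interpolation=cv2.INTER_CUBIC))
cv2.imwrite('pics/sp_sc.png',cv2.resize(s['image'][170:290,245:360,::-1],None,fx=6,fy=6,interpolation=cv2.INTER_CUBIC)[:600])
E
```

```text
top [ 383.710922     82.41918278 1363.79041506] 386.8079059912257 [-0.01190601  0.          0.          0.          0.        ]
scene [1355.34260962 -501.42725673  994.1735773 ] 430.16123373889116 [-0.09797845  0.          0.          0.          0.        ]
hub [481.82367104 361.64944331  32.        ] grip [563.42147355 338.11483454  86.5       ] 84.92396118778514 -16.088729745346154
scene [488.57902031 361.7293743   32.        ] [569.47025604 336.63574942  86.5       ]
```

View pics/sp_top.png

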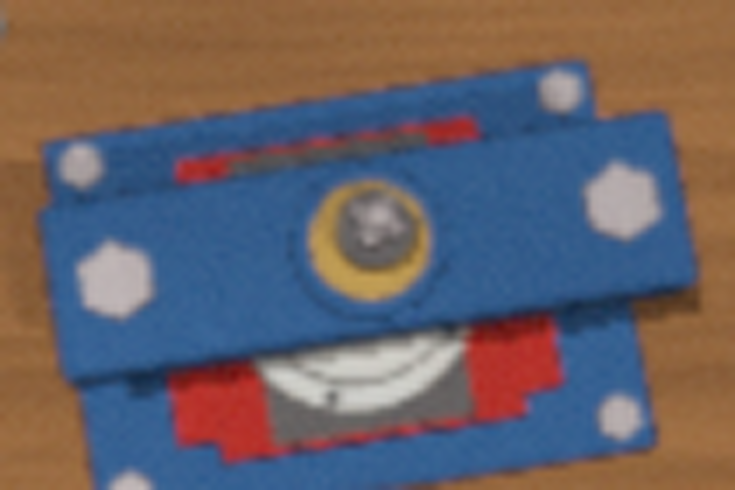

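View pics/sp_sc.png

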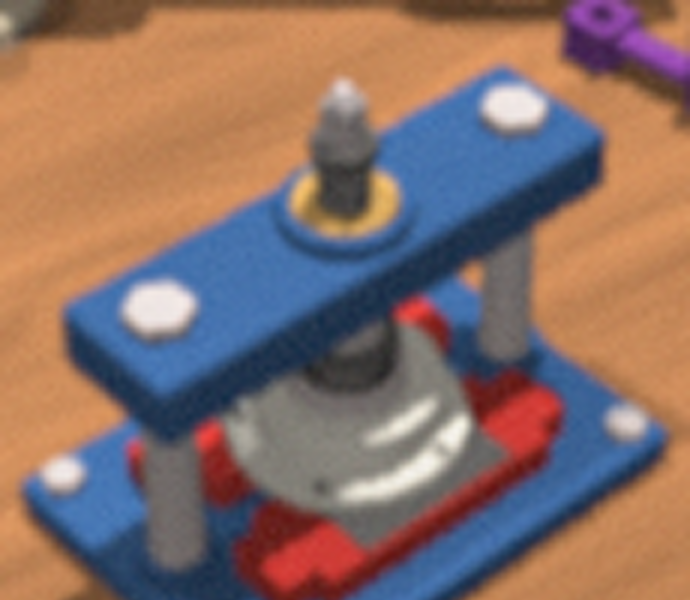

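```bash
python3 - <<'E'
from h import *
from scipy.optimize import least_squares
c=snap('top'); s=snap('scene')
def z(uv,o,f): return np.array(((uv[0]+.5)/f+o[0]-.5,(uv[1]+.5)/f+o[1]-.5))
def tri(a,b):
    r=least_squares(lambda P:np.r_[proj(c,P)[0]-a,proj(s,P)[0]-b],[500,80,200]); return r.x,np.abs(r.fun).max()
a=z((374,208),(290,170),7);b=z((342,84),(245,170),6); print('spindle top',tri(a,b))
t1,t2=z((115,280),(290,170),7),z((622,201),(290,170),7); s1,s2=z((159,307),(245,170),6),z((514,106),(245,170),6)
# scene: s2 is toward robot right... match
print('nuts top',back(c,t1,196),back(c,t2,196),'scene',back(s,s1,196),back(s,s2,196))
print('boss',back(c,z((370,240),(290,170),7),197),back(s,z((344,205),(245,170),6),197))
print('tri crank hub',tri(z((346,238),(150,175),4),z((424,246),(270,130),4)))
print('tri grip',tri(z((362,135),(150,175),4),z((470,256),(270,130),4)))
print(sense()['clock'])
E
```

```text
spindle top (array([558.83406947,   5.0325996 , 263.60385455]), np.float64(0.5678594472124701))
nuts top [540.81274653 115.34156393 196.        ] [ 571.72915656 -106.63600027  196.        ] scene [ 577.6963062  -108.82698507  196.        ] [546.69584791 112.45235641 196.        ]
boss [556.29910779   4.01055052 197.        ] [ 5.64962181e+02 -4.15836783e-01  1.97000000e+02]
tri crank hub (array([483.29364802, 364.24396154,  26.96540133]), np.float64(0.55742683490746))
tri grip (array([564.79854601, 340.0222101 ,  81.57636676]), np.float64(0.3366891798975189))
1.25
```

{"method": "arm_command", "body": {"increments": [{"gripper": 0,"x": 36,"y": -19,"z": 0,"spin": 2},{"gripper": 0,"x": 72,"y": -38,"z": 0,"spin": 4},{"gripper": 0,"x": 108,"y": -57,"z": 0,"spin": 6},{"gripper": 0,"x": 144,"y": -76,"z": 0,"spin": 8},{"gripper": 0,"x": 180,"y": -95,"z": 0,"spin": 8}]}}

```text
clock: 1.67
tool_pos: [410.2, 404.0, 238.9]
tcp_rot: [0.143, 0.99, 0.0, 0.0]
wrist_force: [0.2, -0.1, -0.3]
grip_width: 88.4
```

```bash
python3 - <<'E'
from h import *
from scipy.spatial.transform import Rotation as Ro
c=snap('wrist','w2.png'); s=sense(); print(s['clock'],s['tool_pos'],s['wrist_force'])
R=cv2.Rodrigues(np.array(c['rvec']))[0]; o=-R.T@np.array(c['tvec']); T=Ro.from_quat(s['tcp_rot']).as_matrix()
print('cam in tool',T.T@(o-s['tool_pos']),'view dir tool',T.T@R.T[:,2], T, c['fx'])
E
```

```text
1.7167 [416.11469228 400.82171224 238.30071745] [ 4.21141126 -3.28654012 -0.53029366]
cam in tool [ 9.13623838e+01  2.14778534e-02 -1.45774672e+02] view dir tool [-0.32257441  0.0033558   0.94653816] [[-9.57173744e-01  2.89503480e-01  2.48154143e-03]
 [ 2.89500717e-01  9.57176749e-01 -1.41611620e-03]
 [-2.78524432e-03 -6.37061220e-04 -9.99995918e-01]] 319.69383081181314
```

View pics/w2.png

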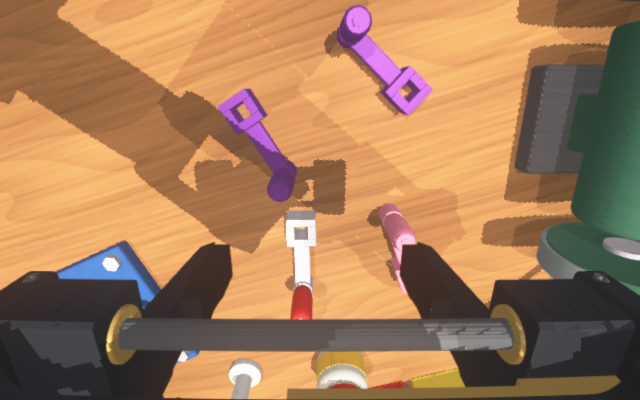

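```bash
python3 - <<'E'
from h import *
c=snap('wrist'); 
cv2.imwrite('pics/w3.png',cv2.resize(c['image'][200:325,260:345,::-1],None,fx=6,fy=6,interpolation=cv2.INTER_CUBIC)[:600])
print(sense()['tool_pos'],sense()['clock'])
def pl(u): return ((u[0]+.5)/6+260-.5,(u[1]+.5)/6+200-.5)
np.save('/tmp/c.npy',{k:np.array(v) for k,v in c.items()},allow_pickle=True)
E
```

```text
[413.13264579 402.44232441 238.13825066] 1.7667
```

View pics/w3.png

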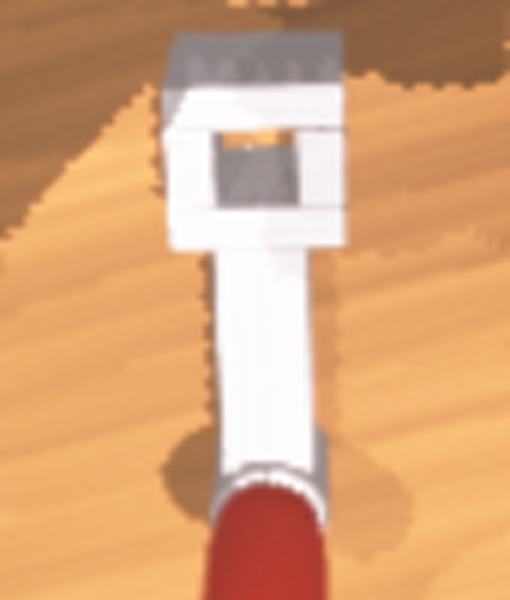

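```bash
python3 - <<'E'
from h import *
c=np.load('/tmp/c.npy',allow_pickle=True).item(); c={k:v for k,v in c.items()}
def pl(u): return ((u[0]+.5)/6+260-.5,(u[1]+.5)/6+200-.5)
for nm,q in (('outer',[(161,87),(343,87),(347,247),(168,249)]),('hole',[(213,130),(296,130),(300,207),(216,208)])):
    P=np.array([back(c,pl(u),32) for u in q]); print(nm,P[:,:2].round(1).tolist(),P.mean(0),[round(float(np.linalg.norm(P[i]-P[(i+1)%4])),1) for i in range(4)])
    for a,b in((1,2),(0,3)): d=P[b]-P[a]; print(np.degrees(np.arctan2(d[1],d[0])))
E
```

```text
outer [[461.7, 350.2], [472.1, 384.6], [506.0, 375.3], [495.9, 340.2]] [483.95602717 362.57163053  32.        ] [36.0, 35.2, 36.5, 35.6]
-15.408230856281985
-16.253673353065363
hole [[473.5, 357.2], [478.3, 373.0], [494.7, 368.8], [490.0, 352.4]] [484.10198293 362.8401842   32.        ] [16.5, 16.9, 17.0, 17.2]
-14.46918048629162
-16.004623910880298
```

{"method": "arm_command", "body": {"increments": [{"gripper": 0,"x": 24,"y": -13,"z": -20,"spin": 1},{"gripper": 0,"x": 48,"y": -26,"z": -45,"spin": 1},{"gripper": 0,"x": 71,"y": -40,"z": -70,"spin": 1},{"gripper": 0,"x": 71,"y": -40,"z": -105,"spin": 1},{"gripper": 0,"x": 71,"y": -40,"z": -130,"spin": 1}]}}

```text
clock: 2.18
tool_pos: [484.3, 361.6, 105.6]
tcp_rot: [0.139, 0.99, -0.001, -0.0]
wrist_force: [-0.4, -0.1, -0.3]
grip_width: 88.1
```

```bash
python3 - <<'E'
from h import *
c=snap('wrist','w4.png'); s=sense(); print(s['clock'],s['tool_pos'],s['tcp_rot'],s['wrist_force'])
print(proj(c,[[484.1,362.6,32]]))
E
```

```text
2.2333 [481.88535095 361.08263516 101.25202695] [ 0.13876499  0.99031395 -0.00299093 -0.00368867] [-1.6186948  -0.37918761 -4.41013105]
[[317.84189998 208.93108275]]
```

View pics/w4.png

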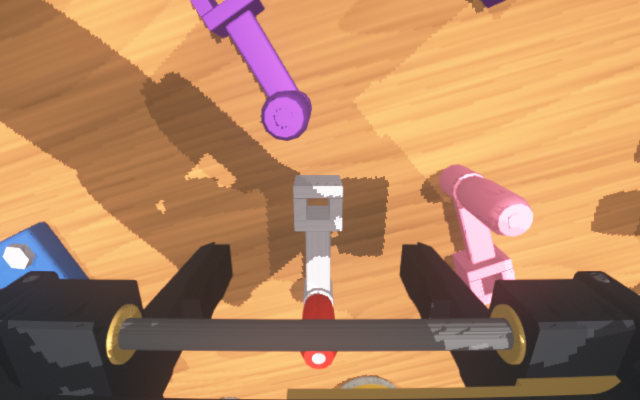

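{"method": "arm_command", "body": {"increments": [{"gripper": 0,"x": 2,"y": 1,"z": -35,"spin": 0},{"gripper": 0,"x": 2,"y": 1,"z": -70,"spin": 0},{"gripper": 0,"x": 2,"y": 1,"z": -92,"spin": 0},{"gripper": 0,"x": 2,"y": 1,"z": -97,"spin": 0},{"gripper": 255,"x": 2,"y": 1,"z": -97,"spin": 0}], "newtons": 45}}

```text
clock: 2.65
tool_pos: [483.4, 362.4, 4.0]
tcp_rot: [0.138, 0.99, -0.003, -0.004]
wrist_force: [-0.2, 0.0, 0.3]
grip_width: 83.2
```

{"method": "arm_command", "body": {"increments": [{"gripper": 255},{"gripper": 255},{"gripper": 255},{"gripper": 255},{"gripper": 255}]}}

```text
validation failed for argument at $.in...
```

{"method": "arm_command", "body": {"increments": [{"gripper": 255,"x": 0,"y": 0,"z": 0,"spin": 0},{"gripper": 255,"x": 0,"y": 0,"z": 0,"spin": 0},{"gripper": 255,"x": 0,"y": 0,"z": 0,"spin": 0},{"gripper": 255,"x": 0,"y": 0,"z": 0,"spin": 0},{"gripper": 255,"x": 0,"y": 0,"z": 0,"spin": 0}], "newtons": 45}}

```text
clock: 3.07
tool_pos: [483.7, 362.6, 4.9]
tcp_rot: [0.139, 0.99, -0.003, -0.004]
wrist_force: [0.3, -0.2, -0.4]
grip_width: 50.2
```

{"method": "arm_command", "body": {"increments": [{"gripper": 255,"x": 0,"y": 0,"z": 0,"spin": 0},{"gripper": 255,"x": 0,"y": 0,"z": 0,"spin": 0},{"gripper": 255,"x": 0,"y": 0,"z": 0,"spin": 0},{"gripper": 255,"x": 0,"y": 0,"z": 0,"spin": 0},{"gripper": 255,"x": 0,"y": 0,"z": 0,"spin": 0}]}}

```text
clock: 3.48
tool_pos: [483.8, 362.7, 5.2]
tcp_rot: [0.138, 0.99, -0.003, -0.004]
wrist_force: [-0.2, -0.1, 3.8]
grip_width: 35.5
```

{"method": "arm_command", "body": {"increments": [{"gripper": 255,"x": 0,"y": 0,"z": 15,"spin": 0},{"gripper": 255,"x": 0,"y": 0,"z": 45,"spin": 0},{"gripper": 255,"x": 0,"y": 0,"z": 80,"spin": 0},{"gripper": 255,"x": 0,"y": 0,"z": 115,"spin": 0},{"gripper": 255,"x": 0,"y": 0,"z": 150,"spin": 0}]}}

```text
clock: 3.9
tool_pos: [483.1, 362.3, 155.8]
tcp_rot: [0.139, 0.99, -0.004, -0.005]
wrist_force: [1.2, 0.2, -3.5]
grip_width: 35.6
```

```bash
python3 - <<'E'
from h import *
c=snap('wrist','w5.png'); s=sense(); print(s['clock'],s['tool_pos'],s['tcp_rot'],s['wrist_force'],s['ft_torque'],s['grip_width'])
E
```

```text
3.95 [485.53266362 363.60911343 163.36808756] [ 1.38430505e-01  9.90372058e-01 -2.14449376e-04  3.67827286e-04] [2.30461571 0.9784414  2.55818706] [ 0.16181851  0.06478197 -0.01970752] 35.41573992290877
```

View pics/w5.png

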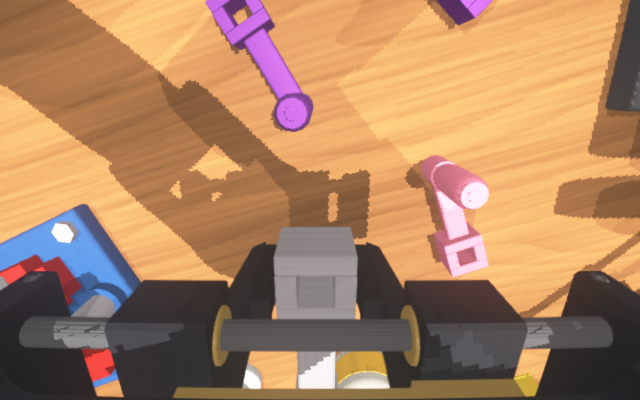

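{"method": "arm_command", "body": {"increments": [{"gripper": 255,"x": 4,"y": -10,"z": 35,"spin": 0},{"gripper": 255,"x": 10,"y": -28,"z": 70,"spin": 0},{"gripper": 255,"x": 20,"y": -50,"z": 100,"spin": 0},{"gripper": 255,"x": 32,"y": -80,"z": 122,"spin": 0},{"gripper": 255,"x": 46,"y": -115,"z": 137,"spin": 0}]}}

```text
clock: 4.37
tool_pos: [531.5, 248.3, 302.2]
tcp_rot: [0.137, 0.991, 0.0, 0.001]
wrist_force: [1.3, 0.0, -3.0]
grip_width: 35.3
```

{"method": "arm_command", "body": {"increments": [{"gripper": 255,"x": 14,"y": -35,"z": 0,"spin": 0},{"gripper": 255,"x": 28,"y": -70,"z": 0,"spin": 0},{"gripper": 255,"x": 42,"y": -105,"z": 0,"spin": 0},{"gripper": 255,"x": 56,"y": -140,"z": 0,"spin": 0},{"gripper": 255,"x": 70,"y": -175,"z": 0,"spin": 0}]}}

```text
clock: 4.78
tool_pos: [601.5, 71.5, 300.9]
tcp_rot: [0.138, 0.99, 0.0, -0.0]
wrist_force: [0.8, 0.4, -3.7]
grip_width: 35.5
```

{"method": "arm_command", "body": {"increments": [{"gripper": 255,"x": 13,"y": -35,"z": 0,"spin": 0},{"gripper": 255,"x": 22,"y": -65,"z": 0,"spin": 0},{"gripper": 255,"x": 28,"y": -85,"z": 0,"spin": 0},{"gripper": 255,"x": 30,"y": -92,"z": 0,"spin": 0},{"gripper": 255,"x": 30,"y": -92,"z": 0,"spin": 0}]}}

```text
clock: 5.2
tool_pos: [631.6, -22.1, 299.3]
tcp_rot: [0.139, 0.99, 0.0, -0.002]
wrist_force: [-0.5, 0.4, -3.9]
grip_width: 35.6
```

```bash
python3 - <<'E'
from h import *
c=snap('wrist','w6.png'); s=sense(); print(s['clock'],s['tool_pos'],s['tcp_rot'],s['wrist_force'],s['ft_torque'],s['grip_width'])
E
```

```text
5.25 [631.27136575 -20.52205644 299.7752436 ] [ 1.37990326e-01  9.90432420e-01  4.40548270e-04 -1.44838141e-03] [-0.39637283  0.95802967 -3.91428113] [0.05737012 0.12276296 0.00598326] 35.97301336031241
```

View pics/w6.png

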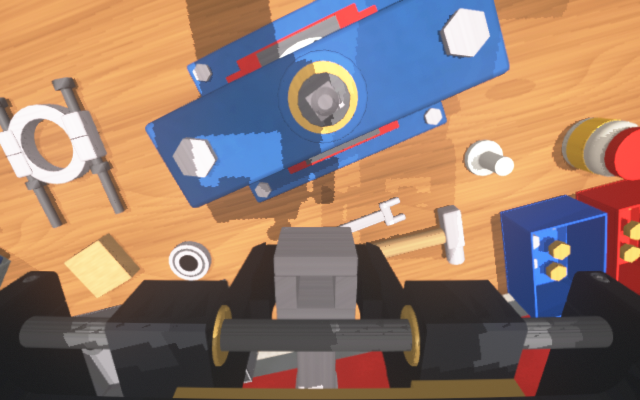

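```bash
python3 - <<'E'
from h import *
c=snap('wrist'); s=sense(); print(s['clock'],s['tool_pos'])
im=c['image'][50:145,275:375,::-1]
cv2.imwrite('pics/w7.png',cv2.resize(im,None,fx=6,fy=6,interpolation=cv2.INTER_CUBIC))
np.save('/tmp/c.npy',c,allow_pickle=True)
E
```

```text
5.3 [631.16233066 -19.62112426 300.24941665]
```

View pics/w7.png

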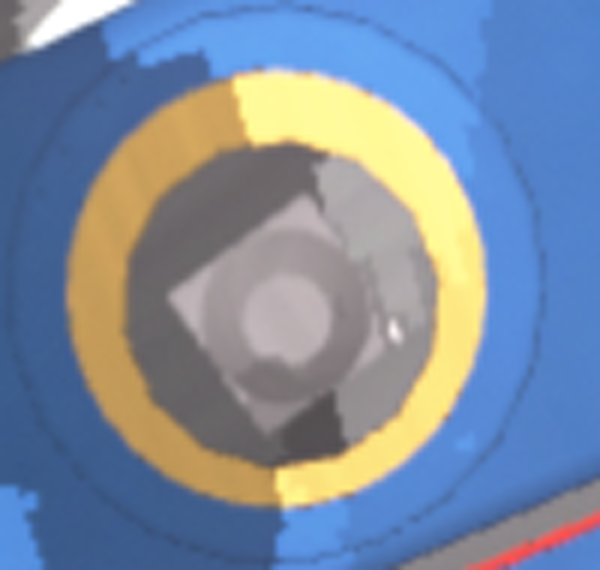

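```bash
python3 - <<'E'
from h import *
c=np.load('/tmp/c.npy',allow_pickle=True).item()
def pl(u): return ((u[0]+.5)/6+275-.5,(u[1]+.5)/6+50-.5)
R=cv2.Rodrigues(np.array(c['rvec']))[0]; print('cam',-R.T@np.array(c['tvec']))
for z in (255,260,265): print(z,back(c,pl((287,319)),z),np.linalg.norm(back(c,pl((242,319)),z)-back(c,pl((332,319)),z)))
print('boss',back(c,pl((277,288)),197), back(c,pl((275,285)),197))
for z in (250,254,258):
    q=[back(c,pl(u),z) for u in [(168,296),(305,193),(270,437),(392,335)]]
    for a,b in ((0,1),(0,2),(1,3),(2,3)):
        d=q[b]-q[a]; print(z,round(float(np.linalg.norm(d)),1),round(float(np.degrees(np.arctan2(d[1],d[0])))%90,1))
    print(np.mean([q[1],q[2]],0), np.mean([q[0],q[3]],0))
E
```

```text
cam [549.60277171   1.93345376 444.98599976]
255 [558.42601503   3.61805525 255.        ] 8.58408392983387
260 [558.19380731   3.57372036 260.        ] 8.358170337764621
265 [557.96159958   3.52938548 265.        ] 8.132256745695374
boss [557.20686585   3.92945303 197.        ] [556.79524969   3.78694207 197.        ]
250 16.3 19.8
250 16.8 20.7
250 15.8 17.4
250 15.5 23.7
[558.49859299   3.72481622 250.        ] [558.16187402   3.12460185 250.        ]
254 16.0 19.8
254 16.5 20.7
254 15.5 17.4
254 15.2 23.7
[558.3161015    3.68806769 254.        ] [557.98629008   3.10016629 254.        ]
258 15.7 19.8
258 16.1 20.7
258 15.1 17.4
258 14.8 23.7
[558.13361001   3.65131915 258.        ] [557.81070615   3.07573073 258.        ]
```

```bash
python3 - <<'E'
from h import *
from scipy.spatial.transform import Rotation as Ro
c=np.load('/tmp/c.npy',allow_pickle=True).item(); s=sense(); T=Ro.from_quat(s['tcp_rot']).as_matrix(); t=s['tool_pos']
im=c['image'][215:330,255:380,::-1]; im=cv2.resize(im,None,fx=5,fy=5,interpolation=cv2.INTER_CUBIC)
for z,h in((-27,18),(-27,8.5),(5,18)):
    P=[t+T@np.array([a,b,z]) for a,b in((h,h),(h,-h),(-h,-h),(-h,h))]; q=proj(c,P); print(z,h,q.round(1).tolist())
    cv2.polylines(im,[np.int32((q-[255,215])*5+2)],True,(0,255,0) if h>10 else (0,0,255),1)
cv2.imwrite('pics/w8.png',im)
E
```

```text
-27 18 [[362.2, 256.3], [275.7, 256.4], [279.2, 326.3], [358.4, 326.2]]
-27 8.5 [[338.9, 276.1], [299.0, 276.1], [299.7, 309.1], [338.0, 309.0]]
5 18 [[353.6, 224.9], [283.1, 225.0], [285.4, 285.2], [351.1, 285.1]]
```

View pics/w8.png

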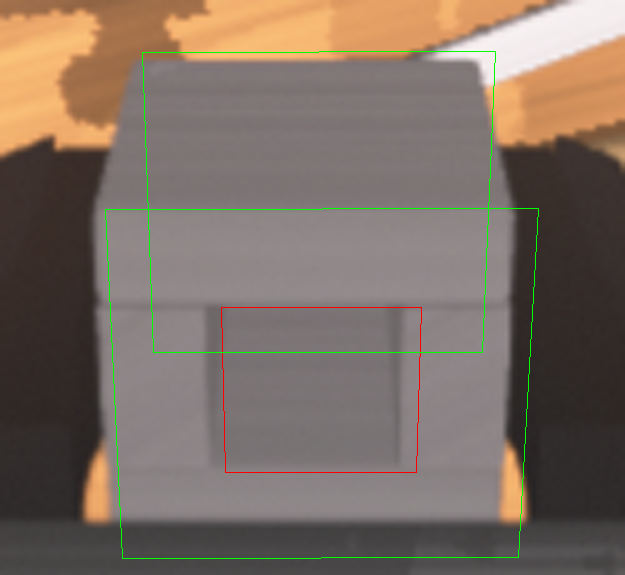

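{"method": "arm_command", "body": {"increments": [{"gripper": 255,"x": -12,"y": 4,"z": 0,"spin": 6.5},{"gripper": 255,"x": -28,"y": 10,"z": 0,"spin": 13},{"gripper": 255,"x": -44,"y": 15,"z": 0,"spin": 19.5},{"gripper": 255,"x": -60,"y": 20,"z": 0,"spin": 26},{"gripper": 255,"x": -72,"y": 25,"z": 0,"spin": 32}]}}

```text
clock: 5.72
tool_pos: [557.5, 7.5, 300.5]
tcp_rot: [-0.145, 0.989, 0.0, -0.001]
wrist_force: [0.6, 0.1, -4.2]
grip_width: 35.8
```

```bash
cat > st.py <<'E'
from h import *
from scipy.spatial.transform import Rotation as Ro
s=sense(); T=Ro.from_quat(s['tcp_rot']).as_matrix()
print(round(s['clock'],2),s['tool_pos'].round(1),'crank ang',round(float(np.degrees(np.arctan2(-T[1,0],-T[0,0]))),1),'tilt',T[:2,2].round(4),'F',s['wrist_force'].round(1),'M',s['ft_torque'].round(2),round(float(s['grip_width']),1),'dJ6',round(float(s['joints'][5]),2))
E
python3 st.py
```

```text
5.72 [557.5   7.5 300.5] crank ang 16.7 tilt [-0.0024  0.0002] F [ 0.6  0.1 -4.2] M [ 0.03  0.19 -0.01] 35.8 dJ6 -2.06
```

{"method": "arm_command", "body": {"increments": [{"gripper": 255,"x": 1.2,"y": -2.4,"z": -6,"spin": 3.5},{"gripper": 255,"x": 1.2,"y": -2.4,"z": -14,"spin": 3.5},{"gripper": 255,"x": 1.2,"y": -2.4,"z": -22,"spin": 3.5},{"gripper": 255,"x": 1.2,"y": -2.4,"z": -24,"spin": 3.5},{"gripper": 255,"x": 1.2,"y": -2.4,"z": -24,"spin": 3.5}]}}

```text
clock: 6.13
tool_pos: [558.5, 5.5, 275.4]
tcp_rot: [-0.175, 0.985, 0.001, -0.002]
wrist_force: [0.6, -1.1, -3.4]
grip_width: 35.5
```

```bash
python3 st.py; python3 - <<'E'
from h import *
c=snap('scene')
cv2.imwrite('pics/s9.png',cv2.resize(c['image'][130:260,240:370,::-1],None,fx=4.6,fy=4.6,interpolation=cv2.INTER_CUBIC))
E
```

```text
6.13 [558.5   5.5 275.4] crank ang 20.1 tilt [-0.0046  0.0005] F [ 0.6 -1.1 -3.4] M [-0.05  0.13  0.04] 35.5 dJ6 -2.12
```

View pics/s9.png

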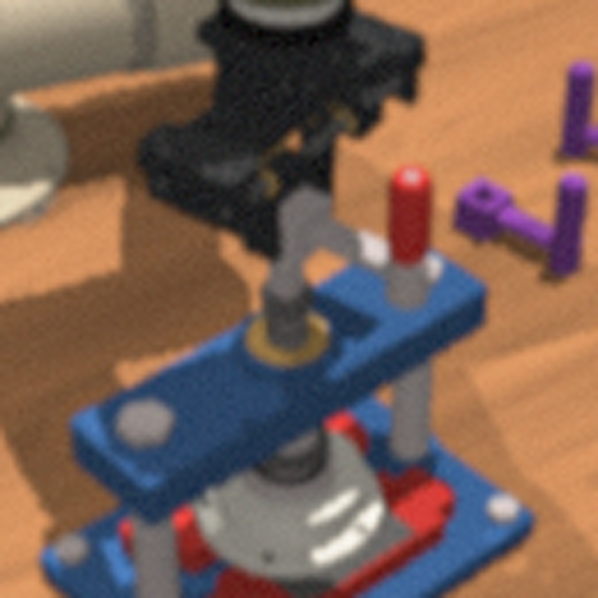

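{"method": "arm_command", "body": {"increments": [{"gripper": 255,"x": 0,"y": 0,"z": -1,"spin": 0},{"gripper": 255,"x": 0,"y": 0,"z": -2,"spin": 0},{"gripper": 255,"x": 0,"y": 0,"z": -3,"spin": 0},{"gripper": 255,"x": 0,"y": 0,"z": -4,"spin": 0},{"gripper": 255,"x": 0,"y": 0,"z": -5,"spin": 0}]}}

```text
clock: 6.6
tool_pos: [558.8, 5.2, 271.0]
tcp_rot: [-0.175, 0.985, 0.0, -0.002]
wrist_force: [-0.8, -0.3, -3.6]
grip_width: 35.4
```

```bash
python3 st.py
```

```text
6.6 [558.8   5.2 271. ] crank ang 20.1 tilt [-0.0033  0.0002] F [-0.8 -0.3 -3.6] M [-0.    0.17  0.01] 35.4 dJ6 -2.12
```

{"method": "arm_command", "body": {"increments": [{"gripper": 255,"x": 0,"y": 0,"z": -1,"spin": 0},{"gripper": 255,"x": 0,"y": 0,"z": -2,"spin": 0},{"gripper": 255,"x": 0,"y": 0,"z": -3,"spin": 0},{"gripper": 255,"x": 0,"y": 0,"z": -4,"spin": 0},{"gripper": 255,"x": 0,"y": 0,"z": -4,"spin": 0}]}}

```text
clock: 7.02
tool_pos: [558.7, 5.2, 266.7]
tcp_rot: [-0.175, 0.985, 0.0, -0.002]
wrist_force: [0.2, 0.7, -4.3]
grip_width: 35.6
```

```bash
python3 st.py
```

```text
7.02 [558.7   5.2 266.7] crank ang 20.1 tilt [-0.0037  0.0002] F [ 0.2  0.7 -4.3] M [-0.02  0.22 -0.02] 35.6 dJ6 -2.12
```

Still free (only weight). I go on down in small steps.

{"method": "arm_command", "body": {"increments": [{"gripper": 255,"x": 0,"y": 0,"z": -1,"spin": 0},{"gripper": 255,"x": 0,"y": 0,"z": -2,"spin": 0},{"gripper": 255,"x": 0,"y": 0,"z": -3,"spin": 0},{"gripper": 255,"x": 0,"y": 0,"z": -3,"spin": 0},{"gripper": 255,"x": 0,"y": 0,"z": -3,"spin": 0}]}}

```text
clock: 7.43
tool_pos: [558.7, 5.2, 263.9]
tcp_rot: [-0.174, 0.985, 0.0, -0.002]
wrist_force: [-1.3, -0.8, -1.4]
grip_width: 36.0
```

```bash
python3 st.py
```

```text
7.43 [558.7   5.2 263.9] crank ang 20.1 tilt [-0.0035  0.    ] F [-1.3 -0.8 -1.4] M [-0.17  0.26  0.03] 36.0 dJ6 -2.12
```

{"method": "arm_command", "body": {"increments": [{"gripper": 255,"x": 0,"y": 0,"z": -1,"spin": 0},{"gripper": 255,"x": 0,"y": 0,"z": -2,"spin": 0},{"gripper": 255,"x": 0,"y": 0,"z": -3,"spin": 0},{"gripper": 255,"x": 0,"y": 0,"z": -3,"spin": 0},{"gripper": 255,"x": 0,"y": 0,"z": -3,"spin": 0}]}}

```text
clock: 7.85
tool_pos: [558.5, 5.0, 260.7]
tcp_rot: [-0.174, 0.985, 0.0, -0.002]
wrist_force: [-2.5, -1.6, -1.9]
grip_width: 35.6
```

```bash
python3 st.py
```

```text
7.85 [558.5   5.  260.7] crank ang 20.1 tilt [-0.0043 -0.0002] F [-2.5 -1.6 -1.9] M [-0.41  0.54 -0.01] 35.6 dJ6 -2.12
```

{"method": "arm_command", "body": {"increments": [{"gripper": 255,"x": -0.4,"y": -0.3,"z": 0,"spin": 0},{"gripper": 255,"x": -0.8,"y": -0.6,"z": 0,"spin": 0},{"gripper": 255,"x": -0.8,"y": -0.6,"z": -0.5,"spin": 0},{"gripper": 255,"x": -0.8,"y": -0.6,"z": -1,"spin": 0},{"gripper": 255,"x": -0.8,"y": -0.6,"z": -1.5,"spin": 0}]}}

```text
clock: 8.27
tool_pos: [557.8, 4.5, 259.0]
tcp_rot: [-0.174, 0.985, 0.0, -0.002]
wrist_force: [-1.2, -1.3, -3.5]
grip_width: 35.9
```

```bash
python3 st.py
```

```text
8.27 [557.8   4.5 259. ] crank ang 20.1 tilt [-0.0042 -0.    ] F [-1.2 -1.3 -3.5] M [-0.14  0.18 -0.02] 35.9 dJ6 -2.13
```

{"method": "arm_command", "body": {"increments": [{"gripper": 255,"x": -0.2,"y": -0.4,"z": -0.5,"spin": 0},{"gripper": 255,"x": -0.4,"y": -0.5,"z": -1,"spin": 0},{"gripper": 255,"x": -0.4,"y": -0.5,"z": -1.5,"spin": 0},{"gripper": 255,"x": -0.4,"y": -0.5,"z": -2,"spin": 0},{"gripper": 255,"x": -0.4,"y": -0.5,"z": -2.5,"spin": 0}]}}

```text
clock: 8.68
tool_pos: [557.4, 4.0, 256.5]
tcp_rot: [-0.174, 0.985, 0.0, -0.002]
wrist_force: [-0.1, -0.8, -3.2]
grip_width: 35.4
```

```bash
python3 st.py
```

```text
8.68 [557.4   4.  256.5] crank ang 20.1 tilt [-0.0042  0.0001] F [-0.1 -0.8 -3.2] M [0.   0.12 0.08] 35.4 dJ6 -2.13
```

{"method": "arm_command", "body": {"increments": [{"gripper": 255,"x": 0,"y": -0.2,"z": -1,"spin": 0},{"gripper": 255,"x": 0,"y": -0.2,"z": -2,"spin": 0},{"gripper": 255,"x": 0,"y": -0.2,"z": -2.5,"spin": 0},{"gripper": 255,"x": 0,"y": -0.2,"z": -3,"spin": 0},{"gripper": 255,"x": 0,"y": -0.2,"z": -3,"spin": 0}]}}

```text
clock: 9.1
tool_pos: [557.4, 3.8, 253.3]
tcp_rot: [-0.174, 0.985, 0.0, -0.002]
wrist_force: [0.7, -0.1, -3.8]
grip_width: 35.6
```

```bash
python3 st.py
```

```text
9.1 [557.4   3.8 253.3] crank ang 20.1 tilt [-0.0045  0.0002] F [ 0.7 -0.1 -3.8] M [0.  0.1 0. ] 35.6 dJ6 -2.13
```

Forces stay at bare weight, so it seems to have slipped over the square. I carry on down.

{"method": "arm_command", "body": {"increments": [{"gripper": 255,"x": 0,"y": 0,"z": -1,"spin": 0},{"gripper": 255,"x": 0,"y": 0,"z": -2,"spin": 0},{"gripper": 255,"x": 0,"y": 0,"z": -3,"spin": 0},{"gripper": 255,"x": 0,"y": 0,"z": -4,"spin": 0},{"gripper": 255,"x": 0,"y": 0,"z": -4,"spin": 0}]}}

```text
clock: 9.52
tool_pos: [557.3, 3.9, 249.1]
tcp_rot: [-0.174, 0.985, 0.001, -0.002]
wrist_force: [-0.4, 0.0, -4.3]
grip_width: 35.9
```

```bash
python3 st.py
```

```text
9.52 [557.3   3.9 249.1] crank ang 20.1 tilt [-0.0049  0.0003] F [-0.4  0.  -4.3] M [ 0.02  0.14 -0.03] 35.9 dJ6 -2.13
```

{"method": "arm_command", "body": {"increments": [{"gripper": 255,"x": 0,"y": 0,"z": -1,"spin": 0},{"gripper": 255,"x": 0,"y": 0,"z": -2,"spin": 0},{"gripper": 255,"x": 0,"y": 0,"z": -3,"spin": 0},{"gripper": 255,"x": 0,"y": 0,"z": -4,"spin": 0},{"gripper": 255,"x": 0,"y": 0,"z": -4,"spin": 0}]}}

```text
clock: 9.93
tool_pos: [557.2, 3.9, 244.8]
tcp_rot: [-0.174, 0.985, 0.001, -0.003]
wrist_force: [-0.2, -0.4, -3.3]
grip_width: 35.5
```

```bash
python3 st.py
```

```text
9.93 [557.2   3.9 244.8] crank ang 20.1 tilt [-0.0053  0.0004] F [-0.2 -0.4 -3.3] M [ 0.09  0.11 -0.05] 35.5 dJ6 -2.13
```

{"method": "arm_command", "body": {"increments": [{"gripper": 255,"x": 0,"y": 0,"z": -1,"spin": 0},{"gripper": 255,"x": 0,"y": 0,"z": -2,"spin": 0},{"gripper": 255,"x": 0,"y": 0,"z": -3,"spin": 0},{"gripper": 255,"x": 0,"y": 0,"z": -4,"spin": 0},{"gripper": 255,"x": 0,"y": 0,"z": -4,"spin": 0}]}}

```text
clock: 10.35
tool_pos: [557.1, 3.9, 240.6]
tcp_rot: [-0.174, 0.985, 0.001, -0.003]
wrist_force: [0.7, 0.1, -3.6]
grip_width: 35.9
```

```bash
python3 st.py
```

```text
10.35 [557.1   3.9 240.6] crank ang 20.1 tilt [-0.0056  0.0005] F [ 0.7  0.1 -3.6] M [0.11 0.16 0.  ] 35.9 dJ6 -2.13
```

{"method": "arm_command", "body": {"increments": [{"gripper": 255,"x": 0,"y": 0,"z": -0.5,"spin": 0},{"gripper": 255,"x": 0,"y": 0,"z": -1,"spin": 0},{"gripper": 255,"x": 0,"y": 0,"z": -1.5,"spin": 0},{"gripper": 255,"x": 0,"y": 0,"z": -2,"spin": 0},{"gripper": 255,"x": 0,"y": 0,"z": -2,"spin": 0}]}}

```text
clock: 10.77
tool_pos: [557.5, 3.8, 240.0]
tcp_rot: [-0.174, 0.985, 0.0, -0.001]
wrist_force: [-2.0, 0.0, 6.5]
grip_width: 35.3
```

```bash
python3 st.py
```

```text
10.77 [557.5   3.8 240. ] crank ang 20.1 tilt [-0.0029 -0.0003] F [-2.   0.   6.5] M [-0.1   0.3  -0.03] 35.3 dJ6 -2.13
```

{"method": "arm_command", "body": {"increments": [{"gripper": 60,"x": 0,"y": 0,"z": 0,"spin": 0},{"gripper": 0,"x": 0,"y": 0,"z": 0,"spin": 0},{"gripper": 0,"x": 0,"y": 0,"z": 0,"spin": 0},{"gripper": 0,"x": 0,"y": 0,"z": 2,"spin": 0},{"gripper": 0,"x": 0,"y": 0,"z": 8,"spin": 0}]}}

```text
clock: 11.18
tool_pos: [557.3, 3.8, 247.4]
tcp_rot: [-0.174, 0.985, 0.0, -0.002]
wrist_force: [1.2, -0.0, 1.0]
grip_width: 66.6
```

{"method": "arm_command", "body": {"increments": [{"gripper": 0,"x": 0,"y": 0,"z": 20,"spin": 0},{"gripper": 0,"x": 0,"y": 0,"z": 45,"spin": 0},{"gripper": 0,"x": 0,"y": 0,"z": 75,"spin": 0},{"gripper": 0,"x": 0,"y": 0,"z": 95,"spin": 0},{"gripper": 0,"x": 0,"y": 0,"z": 100,"spin": 0}]}}

```text
clock: 11.6
tool_pos: [557.9, 3.7, 351.4]
tcp_rot: [-0.174, 0.985, -0.001, 0.001]
wrist_force: [0.2, 0.0, 0.3]
grip_width: 87.8
```

```bash
python3 st.py;python3 - <<'E'
from h import *
c=snap('wrist','w10.png')
s=snap('scene'); cv2.imwrite('pics/s10.png',cv2.resize(s['image'][130:260,240:370,::-1],None,fx=4.6,fy=4.6,interpolation=cv2.INTER_CUBIC))
E
```

```text
11.6 [557.9   3.7 351.4] crank ang 20.1 tilt [ 0.0018 -0.0013] F [0.2 0.  0.3] M [ 0.07  0.02 -0.02] 87.8 dJ6 -2.13
```

View pics/w10.png

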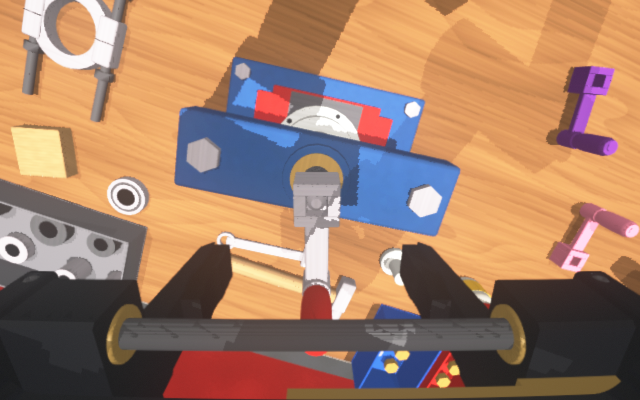

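View pics/s10.png

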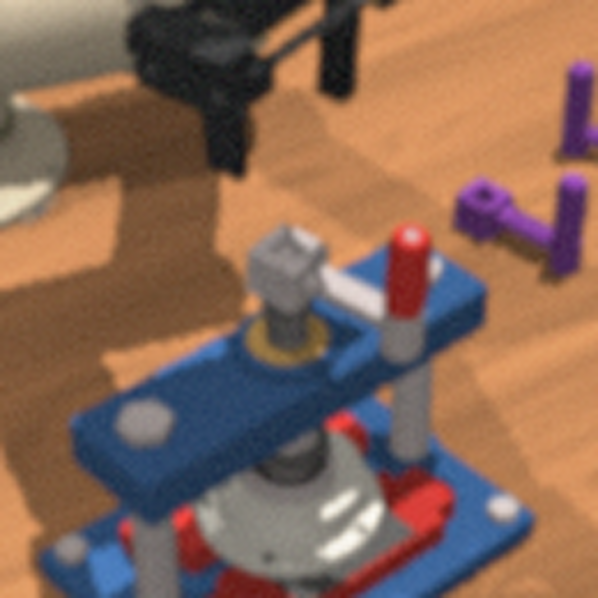

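{"method": "arm_command", "body": {"increments": [{"gripper": 0,"x": 20,"y": 8,"z": 0,"spin": 0},{"gripper": 0,"x": 45,"y": 17,"z": 0,"spin": 0},{"gripper": 0,"x": 68,"y": 25,"z": 0,"spin": 0},{"gripper": 0,"x": 79.5,"y": 29,"z": 0,"spin": 0},{"gripper": 0,"x": 79.5,"y": 29,"z": -12,"spin": 0}], "newtons": 60}}

```text
clock: 12.12
tool_pos: [638.8, 33.5, 334.1]
tcp_rot: [-0.175, 0.985, 0.0, -0.002]
wrist_force: [-0.2, -0.2, -0.9]
grip_width: 88.0
```

```bash
python3 st.py; python3 - <<'E'
from h import *
c=snap('wrist','w11.png'); print(proj(c,[[637.3,32.9,321.5],[637.3,32.9,266]]))
E
```

```text
12.12 [638.8  33.5 334.1] crank ang 20.1 tilt [-0.0038  0.0001] F [-0.2 -0.2 -0.9] M [0.09 0.03 0.01] 88.0 dJ6 -2.05
[[316.21227442 247.35163601]
 [315.96051682 210.74504091]]
```

View pics/w11.png

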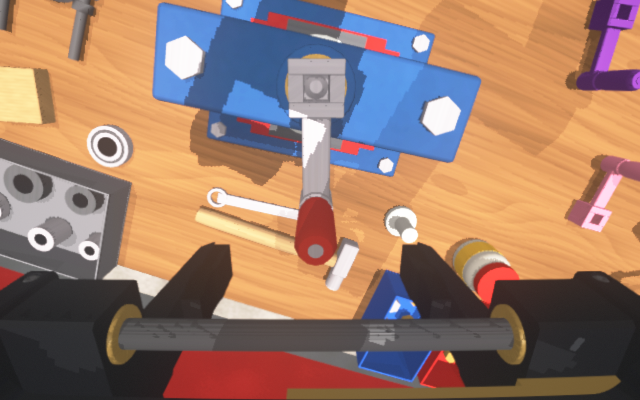

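{"method": "arm_command", "body": {"increments": [{"gripper": 0,"x": -1.5,"y": -0.5,"z": -15,"spin": 0},{"gripper": 0,"x": -1.5,"y": -0.5,"z": -35,"spin": 0},{"gripper": 0,"x": -1.5,"y": -0.5,"z": -52,"spin": 0},{"gripper": 0,"x": -1.5,"y": -0.5,"z": -58,"spin": 0},{"gripper": 255,"x": -1.5,"y": -0.5,"z": -58,"spin": 0}]}}

```text
clock: 12.58
tool_pos: [635.1, 32.7, 270.6]
tcp_rot: [-0.175, 0.985, 0.002, -0.007]
wrist_force: [0.3, 0.7, -0.1]
grip_width: 83.3
```

{"method": "arm_command", "body": {"increments": [{"gripper": 255,"x": 0,"y": 0,"z": 0,"spin": 0},{"gripper": 255,"x": 0,"y": 0,"z": 0,"spin": 0},{"gripper": 255,"x": 0,"y": 0,"z": 0,"spin": 0},{"gripper": 255,"x": 0,"y": 0,"z": 0,"spin": 0},{"gripper": 255,"x": 0,"y": 0,"z": 0,"spin": 0}]}}

```text
clock: 13.0
tool_pos: [635.2, 32.7, 271.1]
tcp_rot: [-0.175, 0.985, 0.002, -0.006]
wrist_force: [1.0, 0.3, -0.2]
grip_width: 50.3
```

{"method": "arm_command", "body": {"increments": [{"gripper": 255,"x": 0,"y": 0,"z": 0,"spin": 0},{"gripper": 255,"x": 0,"y": 0,"z": 0,"spin": 0},{"gripper": 255,"x": 0,"y": 0,"z": 0,"spin": 0},{"gripper": 255,"x": 0,"y": 0,"z": 0,"spin": 0},{"gripper": 255,"x": 0,"y": 0,"z": 0,"spin": 0}]}}

```text
clock: 13.42
tool_pos: [635.3, 32.6, 271.2]
tcp_rot: [-0.175, 0.985, 0.002, -0.006]
wrist_force: [-0.0, -0.6, -0.1]
grip_width: 25.2
```

```bash
python3 st.py
```

```text
13.42 [635.3  32.6 271.2] crank ang 20.1 tilt [-0.0128  0.0009] F [-0.  -0.6 -0.1] M [-0.09 -0.05  0.05] 25.2 dJ6 -2.06
```

```bash
cat > wind.py <<'E'
import sys,json,os
from h import *
# usage: wind.py step_deg nrows ; C in c.json
st=json.load(open('c.json')) if os.path.exists('c.json') else dict(cx=555.4,cy=3.5,R=85.,z0=271.2,a0=20.0,a=20.0)
s=sense(); p=s['tool_pos']; F=s['wrist_force']
r=p[:2]-[st['cx'],st['cy']]; a=np.degrees(np.arctan2(r[1],r[0]))
a=a+360*np.round((st['a']-a)/360); st['a']=float(a); json.dump(st,open('c.json','w'))
t=np.array([np.sin(np.radians(a)),-np.cos(np.radians(a))]); n=r/np.linalg.norm(r)
print('t',round(s['clock'],2),'turned',round(st['a0']-a,1),'r',round(float(np.linalg.norm(r)),1),'z',round(float(p[2]),1),'Ftan(pull)',round(float(-F[:2]@t),1),'Frad',round(float(F[:2]@n),1),'Fz',round(float(F[2]),1),'w',round(float(s['grip_width']),1))
steps=[float(v) for v in sys.argv[1:]]
for d in steps:
    b=np.radians(a-d); q=np.array([st['cx']+st['R']*np.cos(b),st['cy']+st['R']*np.sin(b),st['z0']-10*(st['a0']-a+d)/360])-p
    print(d,q.round(1).tolist())
E
python3 wind.py 4 12 20 30 40
```

```text
t 13.42 turned -0.0 r 85.0 z 271.2 Ftan(pull) -0.5 Frad -0.2 Fz -0.1 w 25.2
4.0 [1.8, -5.6, -0.1]
12.0 [4.3, -17.2, -0.3]
20.0 [5.1, -29.1, -0.5]
30.0 [3.9, -43.8, -0.8]
40.0 [0.0, -58.1, -1.1]
```

{"method": "arm_command", "body": {"increments": [{"gripper": 255,"x": 1.8,"y": -5.6,"z": -0.1,"spin": 0},{"gripper": 255,"x": 4.3,"y": -17.2,"z": -0.3,"spin": 0},{"gripper": 255,"x": 5.1,"y": -29.1,"z": -0.5,"spin": 0},{"gripper": 255,"x": 3.9,"y": -43.8,"z": -0.8,"spin": 0},{"gripper": 255,"x": 0,"y": -58.1,"z": -1.1,"spin": 0}]}}

```text
clock: 13.83
tool_pos: [636.0, -25.5, 270.5]
tcp_rot: [-0.175, 0.985, 0.002, -0.005]
wrist_force: [1.3, 4.6, 4.0]
grip_width: 24.5
```

```bash
python3 wind.py 12 24 36 48 60
```

```text
t 13.83 turned 39.8 r 85.6 z 270.5 Ftan(pull) 4.8 Frad -0.3 Fz 4.0 w 24.5
12.0 [-8.3, -15.8, -0.8]
24.0 [-19.2, -29.8, -1.1]
36.0 [-32.8, -41.3, -1.4]
48.0 [-48.4, -49.7, -1.8]
60.0 [-65.5, -54.7, -2.1]
```

Pull 4.8 N as expected in air; geometry right.

{"method": "arm_command", "body": {"increments": [{"gripper": 255,"x": -8.3,"y": -15.8,"z": -0.8,"spin": 0},{"gripper": 255,"x": -19.2,"y": -29.8,"z": -1.1,"spin": 0},{"gripper": 255,"x": -32.8,"y": -41.3,"z": -1.4,"spin": 0},{"gripper": 255,"x": -48.4,"y": -49.7,"z": -1.8,"spin": 0},{"gripper": 255,"x": -65.5,"y": -54.7,"z": -2.1,"spin": 0}]}}

```text
clock: 14.25
tool_pos: [571.7, -81.3, 270.7]
tcp_rot: [-0.175, 0.985, 0.002, -0.001]
wrist_force: [6.0, 1.1, 13.9]
grip_width: 24.9
```

```bash
python3 wind.py 12 24 37 50 63
```

```text
t 14.25 turned 99.1 r 86.4 z 270.7 Ftan(pull) 6.1 Frad 0.1 Fz 13.9 w 24.9
12.0 [-18.0, -0.1, -2.6]
24.0 [-35.6, 2.1, -2.9]
37.0 [-53.7, 8.5, -3.2]
50.0 [-69.9, 18.9, -3.6]
63.0 [-83.4, 32.7, -4.0]
```

```bash
python3 - <<'E'
from h import *
s=snap('scene'); cv2.imwrite('pics/s12.png',cv2.resize(s['image'][130:260,240:370,::-1],None,fx=4.6,fy=4.6,interpolation=cv2.INTER_CUBIC))
E
python3 st.py
```

```text
14.3 [569.4 -81.7 271.2] crank ang 20.1 tilt [-0.0039  0.0027] F [ 5.6  0.4 11.2] M [ 1.17 -0.9  -0.01] 24.6 dJ6 -2.27
```

View pics/s12.png

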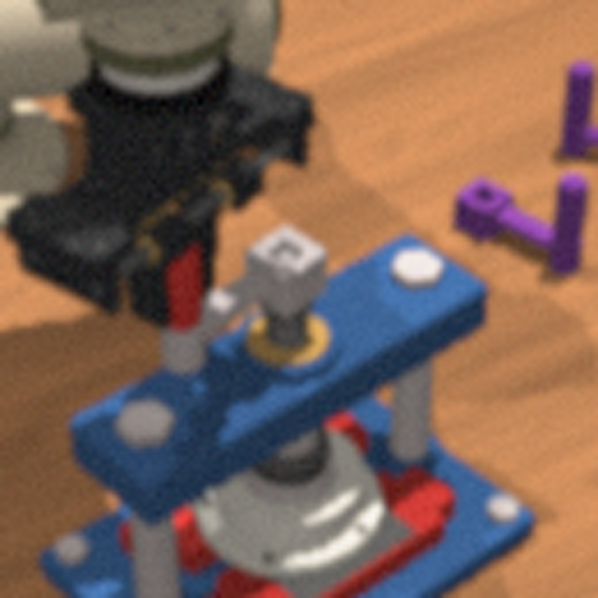

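```bash
sed -i 's/"z0": 271.2/"z0": 276.0/' c.json; python3 wind.py 12 24 37 50 63
```

```text
t 14.3 turned 100.7 r 86.3 z 271.2 Ftan(pull) 5.6 Frad 0.6 Fz 11.2 w 24.6
12.0 [-18.0, 0.3, 1.6]
24.0 [-35.5, 3.0, 1.3]
37.0 [-53.5, 9.9, 0.9]
50.0 [-69.4, 20.7, 0.6]
63.0 [-82.5, 34.8, 0.2]
```

{"method": "arm_command", "body": {"increments": [{"gripper": 255,"x": -18,"y": 0.3,"z": 1.0,"spin": 0},{"gripper": 255,"x": -35.5,"y": 3,"z": 1.3,"spin": 0},{"gripper": 255,"x": -53.5,"y": 9.9,"z": 0.9,"spin": 0},{"gripper": 255,"x": -69.4,"y": 20.7,"z": 0.6,"spin": 0},{"gripper": 255,"x": -82.5,"y": 34.8,"z": 0.2,"spin": 0}]}}

```text
clock: 14.72
tool_pos: [487.2, -48.5, 272.6]
tcp_rot: [-0.174, 0.985, -0.0, 0.001]
wrist_force: [3.0, -4.9, 4.3]
grip_width: 24.6
```

```bash
python3 st.py; python3 wind.py 12 24 37 50 63
```

```text
14.72 [487.2 -48.5 272.6] crank ang 20.0 tilt [0.0011 0.    ] F [ 3.  -4.9  4.3] M [-0.36 -0.95  0.05] 24.6 dJ6 -2.26
t 14.72 turned 162.7 r 85.7 z 272.6 Ftan(pull) 5.7 Frad 0.6 Fz 4.3 w 24.6
12.0 [-8.7, 15.6, -1.5]
24.0 [-14.5, 32.4, -1.8]
37.0 [-16.8, 51.5, -2.2]
50.0 [-14.7, 70.6, -2.5]
63.0 [-8.4, 88.8, -2.9]
```

{"method": "arm_command", "body": {"increments": [{"gripper": 255,"x": -8.7,"y": 15.6,"z": 0.2,"spin": 0},{"gripper": 255,"x": -14.5,"y": 32.4,"z": -0.2,"spin": 0},{"gripper": 255,"x": -16.8,"y": 51.5,"z": -0.6,"spin": 0},{"gripper": 255,"x": -14.7,"y": 70.6,"z": -1.0,"spin": 0},{"gripper": 255,"x": -8.4,"y": 88.8,"z": -1.4,"spin": 0}]}}

```text
clock: 15.13
tool_pos: [478.3, 39.9, 271.5]
tcp_rot: [-0.173, 0.985, -0.001, 0.0]
wrist_force: [-0.9, -5.8, -3.5]
grip_width: 24.8
```

```bash
sed -i 's/"z0": 276.0/"z0": 277.5/' c.json; python3 wind.py 12 24 37 50 63
```

```text
t 15.13 turned 225.3 r 85.3 z 271.5 Ftan(pull) 5.6 Frad -1.7 Fz -3.5 w 24.8
12.0 [9.5, 15.1, -0.6]
24.0 [21.6, 28.0, -0.9]
37.0 [37.5, 38.8, -1.3]
50.0 [55.5, 45.8, -1.6]
63.0 [74.5, 48.6, -2.0]
```

{"method": "arm_command", "body": {"increments": [{"gripper": 255,"x": 9.5,"y": 15.1,"z": -1.2,"spin": 0},{"gripper": 255,"x": 21.6,"y": 28,"z": -1.6,"spin": 0},{"gripper": 255,"x": 37.5,"y": 38.8,"z": -2.0,"spin": 0},{"gripper": 255,"x": 55.5,"y": 45.8,"z": -2.4,"spin": 0},{"gripper": 255,"x": 74.5,"y": 48.6,"z": -2.8,"spin": 0}]}}

```text
clock: 15.55
tool_pos: [552.3, 88.6, 267.6]
tcp_rot: [-0.173, 0.985, -0.001, -0.002]
wrist_force: [-4.8, -3.0, -5.4]
grip_width: 25.0
```

```bash
sed -i 's/"z0": 277.5/"z0": 276.5/' c.json; python3 wind.py 12 24 37 50 63
```

```text
t 15.55 turned 287.9 r 85.2 z 267.6 Ftan(pull) 4.9 Frad -2.8 Fz -5.4 w 25.0
12.0 [17.7, -1.4, 0.6]
24.0 [34.8, -6.2, 0.3]
37.0 [51.8, -15.4, -0.1]
50.0 [66.2, -28.1, -0.5]
63.0 [77.4, -43.7, -0.8]
```

```bash
python3 - <<'E'
from h import *
s=snap('scene'); cv2.imwrite('pics/s13.png',cv2.resize(s['image'][130:260,240:370,::-1],None,fx=4.6,fy=4.6,interpolation=cv2.INTER_CUBIC))
E
python3 st.py
```

```text
15.6 [555.   88.3 266.9] crank ang 19.9 tilt [-0.0026 -0.0023] F [-4.4 -2.3 -3.2] M [ 0.02  0.42 -0.02] 24.7 dJ6 -1.97
```

View pics/s13.png

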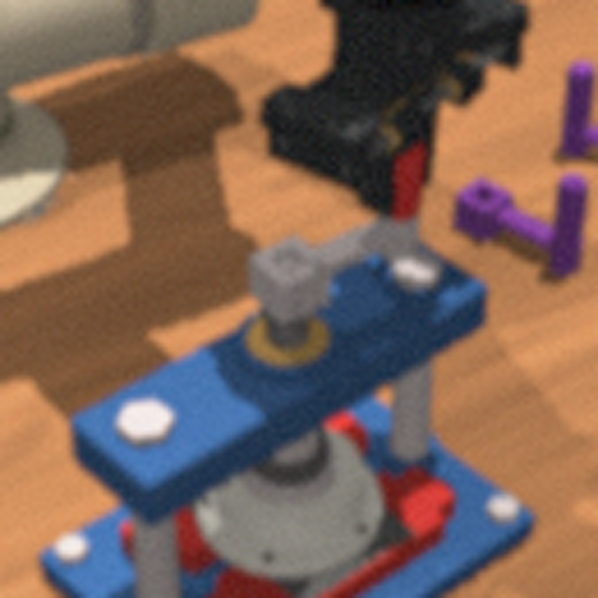

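```bash
sed -i 's/"z0": 276.5/"z0": 272.5/' c.json; python3 wind.py 12 24 37 50 63
```

```text
t 15.6 turned 289.7 r 84.8 z 266.9 Ftan(pull) 4.4 Frad -2.3 Fz -3.2 w 24.7
12.0 [17.7, -1.6, -2.7]
24.0 [34.6, -7.0, -3.1]
37.0 [51.2, -16.7, -3.4]
50.0 [65.3, -29.9, -3.8]
63.0 [76.0, -45.9, -4.2]
```

{"method": "arm_command", "body": {"increments": [{"gripper": 255,"x": 17.7,"y": -1.6,"z": -2,"spin": 0},{"gripper": 255,"x": 34.6,"y": -7,"z": -3,"spin": 0},{"gripper": 255,"x": 51.2,"y": -16.7,"z": -3.4,"spin": 0},{"gripper": 255,"x": 65.3,"y": -29.9,"z": -3.8,"spin": 0},{"gripper": 255,"x": 76,"y": -45.9,"z": -4.2,"spin": 0}]}}

```text
clock: 16.02
tool_pos: [631.2, 42.6, 262.9]
tcp_rot: [-0.174, 0.985, 0.0, -0.002]
wrist_force: [-2.9, 4.0, 0.7]
grip_width: 24.7
```

```bash
python3 wind.py 12 24 37 50 63
```

```text
t 16.02 turned 352.7 r 85.3 z 262.9 Ftan(pull) 4.9 Frad -0.8 Fz 0.7 w 24.7
12.0 [6.2, -16.7, -0.5]
24.0 [9.1, -34.2, -0.8]
37.0 [8.0, -53.4, -1.2]
50.0 [2.6, -71.9, -1.5]
63.0 [-6.8, -88.7, -1.9]
```

{"method": "arm_command", "body": {"increments": [{"gripper": 255,"x": 6.2,"y": -16.7,"z": -0.8,"spin": 0},{"gripper": 255,"x": 9.1,"y": -34.2,"z": -1.2,"spin": 0},{"gripper": 255,"x": 8,"y": -53.4,"z": -1.6,"spin": 0},{"gripper": 255,"x": 2.6,"y": -71.9,"z": -2,"spin": 0},{"gripper": 255,"x": -6.8,"y": -88.7,"z": -2.3,"spin": 0}]}}

```text
clock: 16.43
tool_pos: [625.3, -46.1, 261.9]
tcp_rot: [-0.174, 0.985, 0.001, 0.001]
wrist_force: [3.8, 7.2, 6.5]
grip_width: 24.8
```

```bash
python3 wind.py 12 24 37 50 63
```

```text
t 16.43 turned 415.3 r 85.7 z 261.9 Ftan(pull) 8.1 Frad -1.0 Fz 6.5 w 24.8
12.0 [-12.3, -12.9, -1.2]
24.0 [-26.6, -23.5, -1.6]
37.0 [-44.2, -31.4, -1.9]
50.0 [-63.0, -35.1, -2.3]
63.0 [-82.3, -34.5, -2.6]
```

{"method": "arm_command", "body": {"increments": [{"gripper": 255,"x": -12.3,"y": -12.9,"z": -0.3,"spin": 0},{"gripper": 255,"x": -26.6,"y": -23.5,"z": -0.6,"spin": 0},{"gripper": 255,"x": -44.2,"y": -31.4,"z": -0.9,"spin": 0},{"gripper": 255,"x": -63,"y": -35.1,"z": -1.2,"spin": 0},{"gripper": 255,"x": -82.3,"y": -34.5,"z": -1.5,"spin": 0}]}}

```text
clock: 16.85
tool_pos: [544.2, -82.0, 262.1]
tcp_rot: [-0.174, 0.985, -0.0, 0.006]
wrist_force: [9.6, 0.3, 5.6]
grip_width: 24.7
```

```bash
python3 wind.py 12 24 37 50 63
```

```text
t 16.85 turned 477.5 r 86.2 z 262.1 Ftan(pull) 9.5 Frad -1.5 Fz 5.6 w 24.7
12.0 [-17.1, 5.3, -3.2]
24.0 [-33.2, 13.0, -3.6]
37.0 [-48.3, 24.8, -3.9]
50.0 [-60.5, 39.8, -4.3]
63.0 [-68.9, 57.0, -4.6]
```

{"method": "arm_command", "body": {"increments": [{"gripper": 255,"x": -17.1,"y": 5.3,"z": -0.5,"spin": 0},{"gripper": 255,"x": -33.2,"y": 13,"z": -0.9,"spin": 0},{"gripper": 255,"x": -48.3,"y": 24.8,"z": -1.3,"spin": 0},{"gripper": 255,"x": -60.5,"y": 39.8,"z": -1.7,"spin": 0},{"gripper": 255,"x": -68.9,"y": 57,"z": -2.1,"spin": 0}]}}

```text
clock: 17.27
tool_pos: [475.2, -26.9, 261.3]
tcp_rot: [-0.172, 0.985, -0.003, 0.007]
wrist_force: [0.6, -8.3, 2.6]
grip_width: 24.5
```

```bash
python3 wind.py 12 24 37 50 63
```

```text
t 17.27 turned 539.2 r 85.8 z 261.3 Ftan(pull) 8.0 Frad 2.3 Fz 2.6 w 24.5
12.0 [-3.8, 17.5, -4.1]
24.0 [-4.6, 35.2, -4.5]
37.0 [-1.4, 54.2, -4.8]
50.0 [6.1, 71.9, -5.2]
63.0 [17.3, 87.6, -5.6]
```

{"method": "arm_command", "body": {"increments": [{"gripper": 255,"x": -3.8,"y": 17.5,"z": -1,"spin": 0},{"gripper": 255,"x": -4.6,"y": 35.2,"z": -1.7,"spin": 0},{"gripper": 255,"x": -1.4,"y": 54.2,"z": -2.3,"spin": 0},{"gripper": 255,"x": 6.1,"y": 71.9,"z": -2.8,"spin": 0},{"gripper": 255,"x": 17.3,"y": 87.6,"z": -3.3,"spin": 0}]}}

```text
clock: 17.68
tool_pos: [491.3, 60.2, 258.7]
tcp_rot: [-0.172, 0.985, -0.004, 0.007]
wrist_force: [-4.6, -5.3, 1.4]
grip_width: 24.8
```

```bash
python3 wind.py 10 20 30 40 50
```

```text
t 17.68 turned 601.5 r 85.6 z 258.7 Ftan(pull) 7.0 Frad -0.0 Fz 1.4 w 24.8
10.0 [11.2, 9.8, -3.2]
20.0 [23.6, 18.0, -3.5]
30.0 [37.1, 23.9, -3.8]
40.0 [51.6, 27.3, -4.0]
50.0 [66.3, 28.2, -4.3]
```

{"method": "arm_command", "body": {"increments": [{"gripper": 255,"x": 11.2,"y": 9.8,"z": -1,"spin": 0},{"gripper": 255,"x": 23.6,"y": 18,"z": -1.5,"spin": 0},{"gripper": 255,"x": 37.1,"y": 23.9,"z": -2,"spin": 0},{"gripper": 255,"x": 51.6,"y": 27.3,"z": -2.5,"spin": 0},{"gripper": 255,"x": 66.3,"y": 28.2,"z": -3,"spin": 0}]}}

```text
clock: 18.1
tool_pos: [556.7, 88.5, 256.1]
tcp_rot: [-0.172, 0.985, -0.004, 0.006]
wrist_force: [-6.9, 0.0, 3.5]
grip_width: 25.1
```

```bash
python3 wind.py 7 14 21 28 35
```

```text
t 18.1 turned 650.9 r 85.0 z 256.1 Ftan(pull) 6.9 Frad -0.1 Fz 3.5 w 25.1
7.0 [10.3, -0.8, -1.9]
14.0 [20.5, -2.9, -2.1]
21.0 [30.4, -6.1, -2.3]
28.0 [39.7, -10.6, -2.5]
35.0 [48.5, -16.1, -2.6]
```

{"method": "arm_command", "body": {"increments": [{"gripper": 255,"x": 10.3,"y": -0.8,"z": -0.4,"spin": 0},{"gripper": 255,"x": 20.5,"y": -2.9,"z": -0.8,"spin": 0},{"gripper": 255,"x": 30.4,"y": -6.1,"z": -1.1,"spin": 0},{"gripper": 255,"x": 39.7,"y": -10.6,"z": -1.4,"spin": 0},{"gripper": 255,"x": 48.5,"y": -16.1,"z": -1.7,"spin": 0}]}}

```text
clock: 18.52
tool_pos: [604.4, 72.6, 254.7]
tcp_rot: [-0.173, 0.985, -0.003, 0.005]
wrist_force: [-5.4, 3.7, 3.7]
grip_width: 24.6
```

```bash
python3 wind.py 4 8 12 16 20
```

```text
t 18.52 turned 685.3 r 84.7 z 254.7 Ftan(pull) 6.5 Frad -0.1 Fz 3.7 w 24.6
4.0 [4.9, -3.4, -1.4]
8.0 [9.3, -7.3, -1.5]
12.0 [13.5, -11.5, -1.6]
16.0 [17.4, -16.0, -1.7]
20.0 [20.9, -20.8, -1.8]
```

```bash
python3 wind.py 3 6 9 12
```

```text
t 18.52 turned 685.3 r 84.7 z 254.7 Ftan(pull) 6.5 Frad -0.1 Fz 3.7 w 24.6
3.0 [3.7, -2.4, -1.3]
6.0 [7.1, -5.3, -1.4]
9.0 [10.4, -8.3, -1.5]
12.0 [13.5, -11.5, -1.6]
```

{"method": "arm_command", "body": {"increments": [{"gripper": 255,"x": 3.7,"y": -2.4,"z": -0.2,"spin": 0},{"gripper": 255,"x": 7.1,"y": -5.3,"z": -0.4,"spin": 0},{"gripper": 255,"x": 10.4,"y": -8.3,"z": -0.6,"spin": 0},{"gripper": 255,"x": 13.5,"y": -11.5,"z": -0.8,"spin": 0},{"gripper": 255,"x": 13.5,"y": -11.5,"z": -0.8,"spin": 0}]}}

```text
clock: 18.93
tool_pos: [617.3, 61.1, 254.3]
tcp_rot: [-0.173, 0.985, -0.002, 0.004]
wrist_force: [-5.0, 4.5, 4.2]
grip_width: 25.2
```

```bash
python3 wind.py 3 6 9 12 15
```

```text
t 18.93 turned 697.0 r 84.6 z 254.3 Ftan(pull) 6.7 Frad -0.6 Fz 4.2 w 25.2
3.0 [3.2, -3.1, -1.3]
6.0 [6.0, -6.5, -1.4]
9.0 [8.6, -10.2, -1.5]
12.0 [11.0, -13.9, -1.5]
15.0 [13.2, -17.8, -1.6]
```

{"method": "arm_command", "body": {"increments": [{"gripper": 255,"x": 3.2,"y": -3.1,"z": -0.1,"spin": 0},{"gripper": 255,"x": 6,"y": -6.5,"z": -0.3,"spin": 0},{"gripper": 255,"x": 8.6,"y": -10.2,"z": -0.4,"spin": 0},{"gripper": 255,"x": 11,"y": -13.9,"z": -0.5,"spin": 0},{"gripper": 255,"x": 13.2,"y": -17.8,"z": -0.6,"spin": 0}]}}

```text
clock: 19.35
tool_pos: [629.6, 44.0, 254.1]
tcp_rot: [-0.173, 0.985, -0.001, 0.004]
wrist_force: [-3.5, 5.6, 2.8]
grip_width: 24.8
```

```bash
python3 wind.py 3 6 9 12 15
```

```text
t 19.35 turned 711.4 r 84.6 z 254.1 Ftan(pull) 6.6 Frad -0.3 Fz 2.8 w 24.8
3.0 [2.4, -3.7, -1.4]
6.0 [4.2, -7.8, -1.5]
9.0 [5.8, -12.0, -1.6]
12.0 [7.2, -16.2, -1.7]
15.0 [8.4, -20.5, -1.8]
```

{"method": "arm_command", "body": {"increments": [{"gripper": 255,"x": 2.4,"y": -3.7,"z": -0.2,"spin": 0},{"gripper": 255,"x": 4.2,"y": -7.8,"z": -0.4,"spin": 0},{"gripper": 255,"x": 5.8,"y": -12,"z": -0.6,"spin": 0},{"gripper": 255,"x": 7.2,"y": -16.2,"z": -0.8,"spin": 0},{"gripper": 255,"x": 8.4,"y": -20.5,"z": -1,"spin": 0}]}}

```text
clock: 19.77
tool_pos: [637.5, 24.3, 253.7]
tcp_rot: [-0.174, 0.985, 0.001, 0.004]
wrist_force: [-2.1, 7.2, 5.1]
grip_width: 24.9
```

```bash
python3 wind.py 3 6 9 12 15
```

```text
t 19.77 turned 725.8 r 84.7 z 253.7 Ftan(pull) 7.5 Frad -0.2 Fz 5.1 w 24.9
3.0 [1.3, -4.3, -1.4]
6.0 [2.0, -8.6, -1.5]
9.0 [2.6, -13.1, -1.6]
12.0 [2.9, -17.5, -1.7]
15.0 [2.9, -22.0, -1.8]
```

{"method": "arm_command", "body": {"increments": [{"gripper": 255,"x": 1.3,"y": -4.3,"z": -0.1,"spin": 0},{"gripper": 255,"x": 2,"y": -8.6,"z": -0.2,"spin": 0},{"gripper": 255,"x": 2.6,"y": -13.1,"z": -0.3,"spin": 0},{"gripper": 255,"x": 2.9,"y": -17.5,"z": -0.5,"spin": 0},{"gripper": 255,"x": 2.9,"y": -22,"z": -0.6,"spin": 0}]}}

```text
clock: 20.18
tool_pos: [640.0, 3.2, 253.6]
tcp_rot: [-0.175, 0.985, 0.003, 0.005]
wrist_force: [-0.5, 7.6, 2.0]
grip_width: 24.8
```

```bash
python3 wind.py 3 6 9 12 15
```

```text
t 20.18 turned 740.2 r 84.6 z 253.6 Ftan(pull) 7.6 Frad -0.5 Fz 2.0 w 24.8
3.0 [0.3, -4.4, -1.7]
6.0 [-0.1, -8.9, -1.8]
9.0 [-0.7, -13.3, -1.9]
12.0 [-1.5, -17.7, -2.0]
15.0 [-2.6, -22.0, -2.1]
```

{"method": "arm_command", "body": {"increments": [{"gripper": 255,"x": 0.3,"y": -4.4,"z": -0.3,"spin": 0},{"gripper": 255,"x": -0.1,"y": -8.9,"z": -0.5,"spin": 0},{"gripper": 255,"x": -0.7,"y": -13.3,"z": -0.7,"spin": 0},{"gripper": 255,"x": -1.5,"y": -17.7,"z": -0.9,"spin": 0},{"gripper": 255,"x": -2.6,"y": -22,"z": -1.1,"spin": 0}]}}

```text
clock: 20.6
tool_pos: [637.5, -17.9, 253.3]
tcp_rot: [-0.175, 0.985, 0.004, 0.006]
wrist_force: [1.0, 7.5, 4.1]
grip_width: 24.8
```

```bash
python3 wind.py 3 6 9 12 15
```

```text
t 20.6 turned 754.6 r 84.8 z 253.3 Ftan(pull) 7.5 Frad -1.0 Fz 4.1 w 24.8
3.0 [-1.1, -4.3, -1.8]
6.0 [-2.5, -8.5, -1.9]
9.0 [-4.2, -12.6, -2.0]
12.0 [-6.1, -16.7, -2.1]
15.0 [-8.2, -20.6, -2.2]
```

{"method": "arm_command", "body": {"increments": [{"gripper": 255,"x": -1.1,"y": -4.3,"z": -0.1,"spin": 0},{"gripper": 255,"x": -2.5,"y": -8.5,"z": -0.3,"spin": 0},{"gripper": 255,"x": -4.2,"y": -12.6,"z": -0.5,"spin": 0},{"gripper": 255,"x": -6.1,"y": -16.7,"z": -0.7,"spin": 0},{"gripper": 255,"x": -8.2,"y": -20.6,"z": -0.9,"spin": 0}]}}

```text
clock: 21.02
tool_pos: [629.6, -37.8, 253.2]
tcp_rot: [-0.176, 0.984, 0.005, 0.008]
wrist_force: [2.6, 7.3, 3.9]
grip_width: 24.9
```

```bash
python3 wind.py 3 6 9 12 15
```

```text
t 21.02 turned 769.1 r 84.9 z 253.2 Ftan(pull) 7.6 Frad -1.3 Fz 3.9 w 24.9
3.0 [-2.2, -3.9, -2.1]
6.0 [-4.7, -7.6, -2.2]
9.0 [-7.3, -11.1, -2.3]
12.0 [-10.2, -14.6, -2.4]
15.0 [-13.2, -17.8, -2.5]
```

{"method": "arm_command", "body": {"increments": [{"gripper": 255,"x": -2.2,"y": -3.9,"z": -0.2,"spin": 0},{"gripper": 255,"x": -4.7,"y": -7.6,"z": -0.4,"spin": 0},{"gripper": 255,"x": -7.3,"y": -11.1,"z": -0.6,"spin": 0},{"gripper": 255,"x": -10.2,"y": -14.6,"z": -0.8,"spin": 0},{"gripper": 255,"x": -13.2,"y": -17.8,"z": -1,"spin": 0}]}}

```text
clock: 21.43
tool_pos: [617.3, -54.9, 253.3]
tcp_rot: [-0.176, 0.984, 0.006, 0.011]
wrist_force: [5.9, 7.6, 3.5]
grip_width: 24.9
```

```bash
python3 wind.py 3 6 9 12 15; python3 - <<'E'
from h import *
s=snap('scene'); cv2.imwrite('pics/s14.png',cv2.resize(s['image'][130:280,240:370,::-1],None,fx=4,fy=4,interpolation=cv2.INTER_CUBIC))
E
python3 st.py
```

```text
t 21.43 turned 783.3 r 85.1 z 253.3 Ftan(pull) 9.6 Frad -0.9 Fz 3.5 w 24.9
3.0 [-3.2, -3.1, -2.6]
6.0 [-6.5, -6.1, -2.7]
9.0 [-10.0, -8.9, -2.8]
12.0 [-13.6, -11.5, -2.9]
15.0 [-17.3, -13.9, -3.0]
21.48 [617.  -55.4 253.4] crank ang 20.3 tilt [0.0187 0.0149] F [5.9 5.9 2.6] M [ 1.69 -1.13  0.03] 24.8 dJ6 -2.21
```

View pics/s14.png

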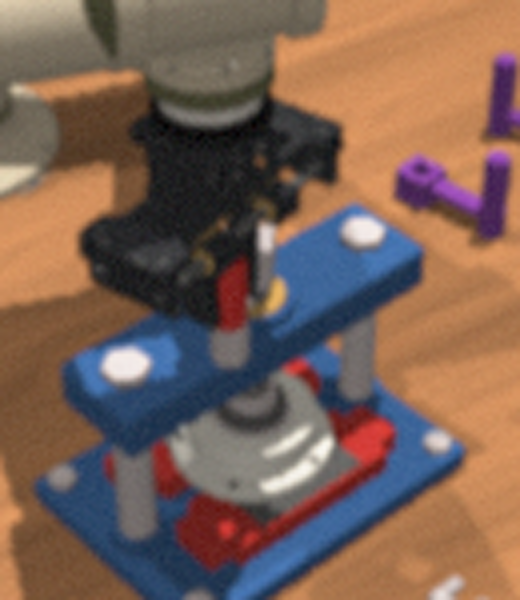

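```bash
python3 wind.py 2 4 6 8
```

```text
t 21.48 turned 783.7 r 85.2 z 253.4 Ftan(pull) 8.3 Frad 0.2 Fz 2.6 w 24.8
2.0 [-2.2, -2.0, -2.7]
4.0 [-4.4, -4.0, -2.7]
6.0 [-6.6, -6.0, -2.8]
8.0 [-8.9, -7.8, -2.8]
```

{"method": "arm_command", "body": {"increments": [{"gripper": 255,"x": -2.2,"y": -2,"z": -0.2,"spin": 0},{"gripper": 255,"x": -4.4,"y": -4,"z": -0.4,"spin": 0},{"gripper": 255,"x": -6.6,"y": -6,"z": -0.6,"spin": 0},{"gripper": 255,"x": -6.6,"y": -6,"z": -0.6,"spin": 0},{"gripper": 255,"x": -6.6,"y": -6,"z": -0.6,"spin": 0}]}}

```text
clock: 21.9
tool_pos: [611.4, -60.6, 253.6]
tcp_rot: [-0.176, 0.984, 0.006, 0.013]
wrist_force: [6.8, 7.0, 0.3]
grip_width: 25.0
```

```bash
python3 wind.py 2 4 6 8
```

```text
t 21.9 turned 788.8 r 85.1 z 253.6 Ftan(pull) 9.7 Frad -0.8 Fz 0.3 w 25.0
2.0 [-2.4, -1.8, -3.1]
4.0 [-4.7, -3.6, -3.1]
6.0 [-7.1, -5.4, -3.2]
8.0 [-9.5, -7.1, -3.2]
```

{"method": "arm_command", "body": {"increments": [{"gripper": 255,"x": -2.4,"y": -1.8,"z": -0.5,"spin": 0},{"gripper": 255,"x": -4.7,"y": -3.6,"z": -0.7,"spin": 0},{"gripper": 255,"x": -6,"y": -4.5,"z": -0.8,"spin": 0},{"gripper": 255,"x": -6,"y": -4.5,"z": -0.8,"spin": 0},{"gripper": 255,"x": -6,"y": -4.5,"z": -0.8,"spin": 0}]}}

```text
clock: 22.32
tool_pos: [606.7, -64.4, 253.7]
tcp_rot: [-0.177, 0.984, 0.007, 0.016]
wrist_force: [8.1, 7.0, 1.0]
grip_width: 25.0
```

```bash
python3 wind.py 2 4 6 8
```

```text
t 22.32 turned 792.9 r 85.1 z 253.7 Ftan(pull) 10.7 Frad -0.7 Fz 1.0 w 25.0
2.0 [-2.5, -1.7, -3.3]
4.0 [-4.9, -3.3, -3.3]
6.0 [-7.4, -4.9, -3.4]
8.0 [-10.0, -6.4, -3.4]
```

{"method": "arm_command", "body": {"increments": [{"gripper": 255,"x": -2.5,"y": -1.7,"z": -0.3,"spin": 0},{"gripper": 255,"x": -4.9,"y": -3.3,"z": -0.5,"spin": 0},{"gripper": 255,"x": -7.4,"y": -4.9,"z": -0.7,"spin": 0},{"gripper": 255,"x": -7.4,"y": -4.9,"z": -0.7,"spin": 0},{"gripper": 255,"x": -7.4,"y": -4.9,"z": -0.7,"spin": 0}]}}

```text
clock: 22.73
tool_pos: [600.8, -68.7, 253.8]
tcp_rot: [-0.177, 0.984, 0.008, 0.02]
wrist_force: [9.0, 5.8, -1.1]
grip_width: 25.0
```

```bash
python3 wind.py 2 4 6 8
```

```text
t 22.73 turned 797.8 r 85.2 z 253.8 Ftan(pull) 10.7 Frad -0.1 Fz -1.1 w 25.0
2.0 [-2.7, -1.3, -3.6]
4.0 [-5.3, -2.8, -3.6]
6.0 [-7.9, -4.1, -3.7]
8.0 [-10.6, -5.4, -3.7]
```

{"method": "arm_command", "body": {"increments": [{"gripper": 255,"x": -2.7,"y": -1.3,"z": -0.5,"spin": 0},{"gripper": 255,"x": -5.3,"y": -2.8,"z": -0.8,"spin": 0},{"gripper": 255,"x": -7.9,"y": -4.1,"z": -1,"spin": 0},{"gripper": 255,"x": -7.9,"y": -4.1,"z": -1,"spin": 0},{"gripper": 255,"x": -7.9,"y": -4.1,"z": -1,"spin": 0}]}}

```text
clock: 23.15
tool_pos: [594.5, -72.3, 253.8]
tcp_rot: [-0.177, 0.984, 0.008, 0.023]
wrist_force: [9.6, 5.4, 0.7]
grip_width: 25.0
```

```bash
python3 wind.py 2 4 6 8; python3 st.py
```

```text
t 23.15 turned 802.7 r 85.3 z 253.8 Ftan(pull) 11.1 Frad -0.4 Fz 0.7 w 25.0
2.0 [-2.8, -1.0, -3.7]
4.0 [-5.5, -2.3, -3.7]
6.0 [-8.3, -3.4, -3.8]
8.0 [-11.0, -4.4, -3.8]
23.15 [594.5 -72.3 253.8] crank ang 20.4 tilt [0.0428 0.0234] F [9.6 5.4 0.7] M [ 1.26 -1.79 -0.02] 25.0 dJ6 -2.26
```

{"method": "arm_command", "body": {"increments": [{"gripper": 255,"x": -2.8,"y": -1,"z": -0.5,"spin": 0},{"gripper": 255,"x": -5.5,"y": -2.3,"z": -0.8,"spin": 0},{"gripper": 255,"x": -8.3,"y": -3.4,"z": -1,"spin": 0},{"gripper": 255,"x": -8.3,"y": -3.4,"z": -1,"spin": 0},{"gripper": 255,"x": -8.3,"y": -3.4,"z": -1,"spin": 0}]}}

```text
clock: 23.57
tool_pos: [588.1, -75.4, 253.8]
tcp_rot: [-0.178, 0.984, 0.008, 0.027]
wrist_force: [11.4, 5.2, -0.6]
grip_width: 25.0
```

```bash
python3 wind.py 2 4 6 8; python3 st.py
```

```text
t 23.57 turned 807.5 r 85.4 z 253.8 Ftan(pull) 12.5 Frad -0.5 Fz -0.6 w 25.0
2.0 [-2.9, -0.7, -3.8]
4.0 [-5.7, -1.7, -3.9]
6.0 [-8.5, -2.6, -3.9]
8.0 [-11.4, -3.4, -4.0]
23.57 [588.1 -75.4 253.8] crank ang 20.5 tilt [0.0503 0.0246] F [11.4  5.2 -0.6] M [ 1.04 -1.98  0.  ] 25.0 dJ6 -2.27
```

{"method": "arm_command", "body": {"increments": [{"gripper": 255,"x": -2.9,"y": -0.7,"z": -0.3,"spin": 0},{"gripper": 255,"x": -4,"y": -1.2,"z": -0.5,"spin": 0},{"gripper": 255,"x": -4,"y": -1.2,"z": -0.5,"spin": 0},{"gripper": 255,"x": -4,"y": -1.2,"z": -0.5,"spin": 0},{"gripper": 255,"x": -4,"y": -1.2,"z": -0.5,"spin": 0}]}}

```text
clock: 23.98
tool_pos: [586.0, -76.2, 254.1]
tcp_rot: [-0.178, 0.984, 0.008, 0.031]
wrist_force: [12.0, 6.0, -1.5]
grip_width: 24.9
```

```bash
python3 wind.py 2 4; python3 - <<'E'
from h import *
c=snap('wrist','w15.png')
E
python3 wind.py
```

```text
t 23.98 turned 809.0 r 85.4 z 254.1 Ftan(pull) 13.4 Frad -1.3 Fz -1.5 w 24.9
2.0 [-2.9, -0.7, -4.1]
4.0 [-5.7, -1.6, -4.1]
t 24.03 turned 809.0 r 85.4 z 254.0 Ftan(pull) 13.6 Frad -0.7 Fz -1.9 w 24.7
```

View pics/w15.png

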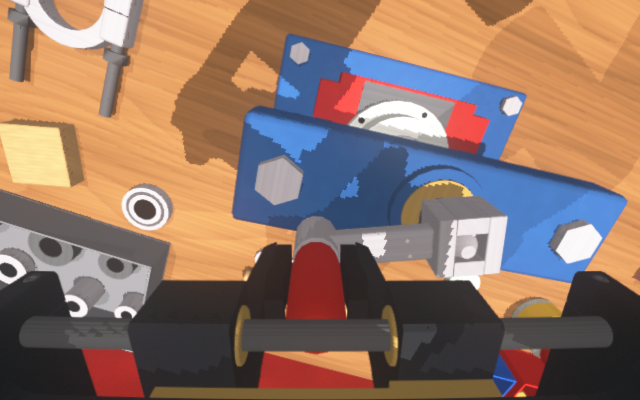

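{"method": "arm_command", "body": {"increments": [{"gripper": 255,"x": 3,"y": 0.8,"z": -0.5,"spin": 0},{"gripper": 255,"x": 6,"y": 1.5,"z": -1,"spin": 0},{"gripper": 0,"x": 8,"y": 2,"z": -1,"spin": 0},{"gripper": 0,"x": 8,"y": 2,"z": -1,"spin": 0},{"gripper": 0,"x": 8,"y": 2,"z": -1,"spin": 0}]}}

```text
clock: 24.45
tool_pos: [593.7, -74.7, 253.1]
tcp_rot: [-0.178, 0.984, 0.007, 0.03]
wrist_force: [-0.7, 0.5, -0.3]
grip_width: 42.7
```

{"method": "arm_command", "body": {"increments": [{"gripper": 0,"x": 0,"y": 0,"z": 0,"spin": 0},{"gripper": 0,"x": 0,"y": 0,"z": 0,"spin": 0},{"gripper": 0,"x": 0,"y": 0,"z": 0,"spin": 0},{"gripper": 0,"x": 0,"y": 0,"z": 0,"spin": 0},{"gripper": 0,"x": 0,"y": 0,"z": 0,"spin": 0}]}}

```text
clock: 24.87
tool_pos: [593.7, -74.8, 253.1]
tcp_rot: [-0.178, 0.984, 0.007, 0.03]
wrist_force: [-0.4, -0.7, 1.7]
grip_width: 75.9
```

```bash
python3 st.py; python3 - <<'E'
from h import *
c=snap('wrist','w16.png')
s=snap('scene'); cv2.imwrite('pics/s16.png',cv2.resize(s['image'][130:280,240:370,::-1],None,fx=4,fy=4,interpolation=cv2.INTER_CUBIC))
E
```

```text
24.87 [593.7 -74.8 253.1] crank ang 20.5 tilt [0.0572 0.0254] F [-0.4 -0.7  1.7] M [0.06 0.05 0.04] 75.9 dJ6 -2.27
```

View pics/w16.png

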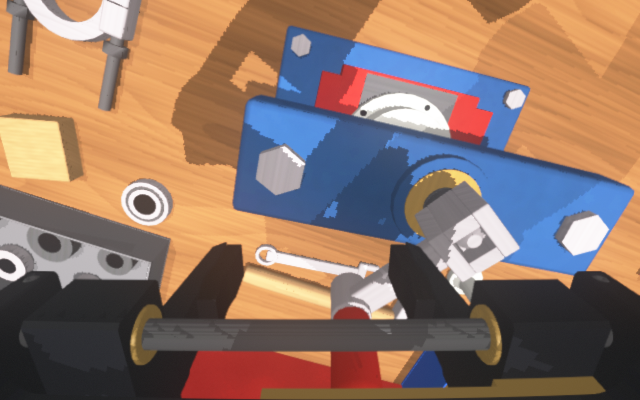

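View pics/s16.png

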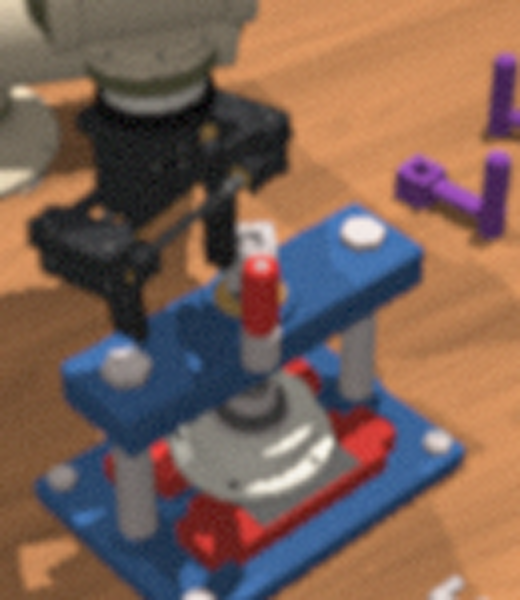

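{"method": "arm_command", "body": {"increments": [{"gripper": 0,"x": 0,"y": 0,"z": 8,"spin": 0},{"gripper": 0,"x": 0,"y": 0,"z": 25,"spin": 0},{"gripper": 0,"x": 0,"y": 0,"z": 55,"spin": 0},{"gripper": 0,"x": 0,"y": 0,"z": 85,"spin": 0},{"gripper": 0,"x": 0,"y": 0,"z": 95,"spin": 0}]}}

```text
clock: 25.38
tool_pos: [594.2, -74.8, 353.4]
tcp_rot: [-0.178, 0.983, 0.006, 0.034]
wrist_force: [-0.3, -0.4, 1.3]
grip_width: 88.3
```

```bash
python3 st.py
```

```text
25.38 [594.2 -74.8 353.4] crank ang 20.5 tilt [0.064  0.0229] F [-0.3 -0.4  1.3] M [ 0.01  0.1  -0.02] 88.3 dJ6 -2.26
```

{"method": "arm_command", "body": {"increments": [{"gripper": 0,"x": -20,"y": -15,"z": 10,"spin": 0},{"gripper": 0,"x": -45,"y": -35,"z": 10,"spin": 0},{"gripper": 0,"x": -70,"y": -60,"z": 10,"spin": 0},{"gripper": 0,"x": -90,"y": -80,"z": 10,"spin": 0},{"gripper": 0,"x": -90,"y": -80,"z": 10,"spin": 0}]}}

```text
clock: 25.8
tool_pos: [501.7, -157.3, 364.5]
tcp_rot: [-0.176, 0.984, 0.005, 0.034]
wrist_force: [-0.2, 0.4, 0.1]
grip_width: 88.1
```

```bash
python3 st.py; python3 - <<'E'
from h import *
s=snap('scene'); cv2.imwrite('pics/s17.png',cv2.resize(s['image'][130:280,240:370,::-1],None,fx=4,fy=4,interpolation=cv2.INTER_CUBIC))
s=snap('top','t17.png'); cv2.imwrite('pics/t17c.png',cv2.resize(s['image'][150:260,280:410,::-1],None,fx=5,fy=5,interpolation=cv2.INTER_CUBIC))
E
```

```text
25.8 [ 501.7 -157.3  364.5] crank ang 20.3 tilt [0.0645 0.0211] F [-0.2  0.4  0.1] M [ 0.06  0.05 -0.06] 88.1 dJ6 -2.47
```

View pics/s17.png

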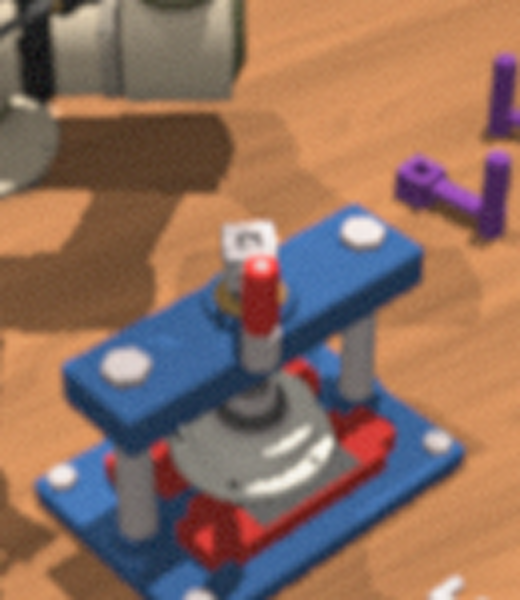

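View pics/t17c.png

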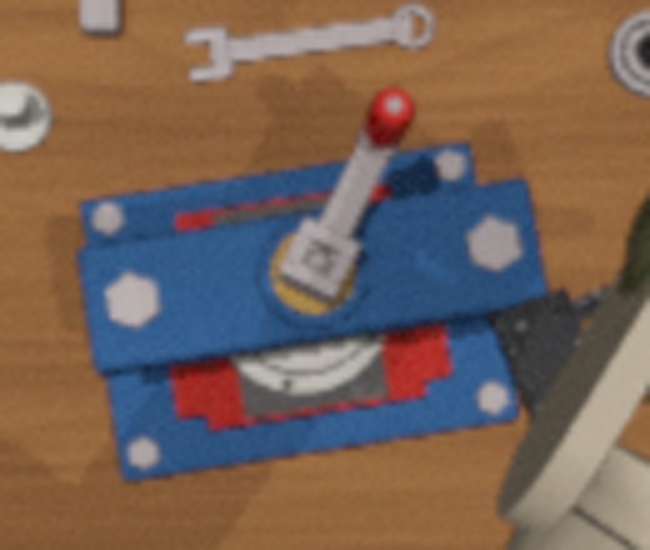

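```bash
python3 - <<'E'
from h import *
from scipy.optimize import least_squares
c=snap('top'); s=snap('scene')
def z(uv,o,f): return np.array(((uv[0]+.5)/f+o[0]-.5,(uv[1]+.5)/f+o[1]-.5))
def tri(a,b):
    r=least_squares(lambda P:np.r_[proj(c,P)[0]-a,proj(s,P)[0]-b],[500,80,200]); return r.x.round(1),np.abs(r.fun).max().round(2)
print('hub top',tri(z((320,260),(280,150),5),z((250,237),(240,130),4)))
print('grip top',tri(z((394,104),(280,150),5),z((261,263),(240,130),4)))
for n in('top','scene'):
    for k in('separator','spare_bearing','grease','hammer','wrench','driver','bearing_box'):
        r=recognise(k,n); print(n,k,[np.round(a['rect']).tolist() for a in r[:1]])
E
```

```text
hub top (array([556.7,   4.6, 243.5]), np.float64(0.43))
grip top (array([637.2, -37.2, 293.8]), np.float64(0.09))
top separator [[433.0, 236.0, 14.0, 18.0]]
top spare_bearing [[410.0, 161.0, 16.0, 18.0]]
top grease [[239.0, 169.0, 23.0, 20.0]]
top hammer [[332.0, 145.0, 74.0, 23.0]]
top wrench [[343.0, 160.0, 44.0, 19.0]]
top driver [[283.0, 175.0, 15.0, 11.0]]
top bearing_box [[449.0, 168.0, 29.0, 24.0]]
scene separator []
scene spare_bearing [[260.0, 331.0, 21.0, 25.0]]
scene grease [[422.0, 228.0, 20.0, 32.0]]
scene hammer [[358.0, 295.0, 83.0, 56.0]]
scene wrench [[336.0, 295.0, 53.0, 42.0]]
scene driver [[380.0, 247.0, 13.0, 17.0]]
scene bearing_box [[205.0, 344.0, 42.0, 39.0]]
```

View pics/t17.png

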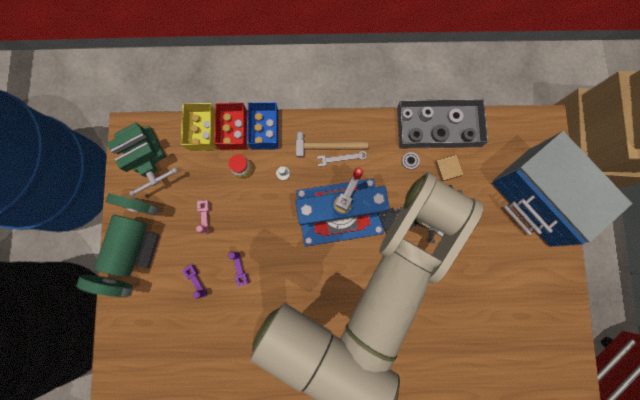

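```bash
python3 st.py; python3 -c "
from rig import sign_off; print(sign_off())"
```

```text
26.7 [ 504.2 -154.8  363.3] crank ang 20.5 tilt [0.0639 0.0229] F [ 0.3 -0.   0.9] M [ 0.    0.   -0.01] 88.0 dJ6 -2.47
the job is handed in; nothing more can be done
None
```

The crank is on the spindle, the bearing felt fully home, and the job was handed in at 26.7 s. No verdict was reported.

- **Fitting:** I took the bare-steel crank with the red grip by its hub. I lined it up to the square, which I measured at about 20° in the wrist camera. I felt it down with only a few newtons until it stopped on the shoulder.
- **Winding:** I wound it about 2.25 turns clockwise by the grip. The pull was about 5 N in the air and about 7 N while pressing. It came up solid near 2.18 turns.
- **Nip:** I stopped at 13.5 N standing still, within the 11 to 14 N range. Then I eased off, opened the gripper and backed clear.

**Last checks:**
- The crank is upright, with its hub top about where a fully seated hub should be (within about 2.5 mm) and on the axis.
- The wrist force is about zero, and the hammer, wrench, driver, grease jar, spare bearing and box show no movement. The separator could not be checked: the arm mostly hid it in the top view and it was not found in the scene view.

**What disagreed or could not be confirmed:**
- I could not see whether the bearing is flush. That it is home rests on the rise in pull and the turn count.
- The crank sprang back about 40° on release, more than expected.
- During winding the tool tilted by about 0.06 rad, and its height drifted a few millimetres against the calculated sink.

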